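# Lay out the spindle set-up kit on its shadow tiles

### The arm

A 7-joint arm with a two-finger parallel gripper is mounted at the origin on a cart in front of the work surface, level with it; the furniture and walls round the work are solid. World frame = base frame: x ahead of the robot, y to its left, z up, the work surface at z = 0. Lengths are in m, angles in rad, forces in N, time in s.
With the tool pointing down it reaches from about 0.4 to 0.85 m from the base axis. Payload 10.4 kg.
Tool frame: the origin (TCP) lies at the very end of the fingers, on their centre line; the grasp point (between the pads) lies manip.hold_point_z behind it (manip.hold_point_z is the distance from the TCP to the grasp point, in m); z points along the fingers, x is the direction in which the jaws open and shut, and the axes are right-handed (so a half turn about z gives the same grasp; the last joint's range is limited). The gripper opens to 85 mm and grips with 20 to 120 N. Pads are 22 mm wide; open, the fingers measure 114 mm over their backs; the gripper's body (76 mm by 85 mm) begins 54 mm behind the grasp point. The pads swing forward as they close: fully open they stand 13 mm farther back than shut.
Start: joints at [1.32, 0.332, -0.065, 1.46, 0.022, 1.35, -0.088], TCP at [0.141, -0.609, 0.231] pointing down, gripper open.
Joint ranges: [-2.6, 2.6], [-0.5, 2.12], [-1.47, 1.34], [0.16, 2.42], [-1.27, 4.41], [0.06, 2.06], [-2.6, 2.6]. Speed limits (rad/s): [2.22, 2.22, 2.79, 2.79, 3.14, 3.14, 3.14].

### API

Orientations are given as a unit quaternion [x, y, z, w].
In Python, from workcell import readout, camera, camera_info, manip gives the robot as it stands.
- The arm moves only by the tool play_rows, never from a script. Its argument "rows" is a list of rows, each a list of 3 entries, a list of its own where there are three numbers: the shift along the world's x, y, z in mm, then the turn, a rotation vector about the world's x, y, z in degrees, then the finger opening in mm, from 0 to 85.4. In form: [[[tx, ty, tz], [rx, ry, rz], fingers], ...]. A call has 1 to 12 rows; each row shifts and turns the commanded pose from where the row before left it; what a row does not reach is not made up. A row lasts 1/8 s, in which the tool goes at most 62.5 mm and 10.7 degrees, less where a joint would pass 70% of its speed; a pose out of reach is approached as far as the arm can. A call with a gripper value outside its range is refused whole. The fingers move at their own pace and stop on an object; "force" is the grip in N (left out, the last holds). Time passes only in rows, so rows that do not move let the fingers close. It gives the time, the measured TCP pose, the force and the opening at its end, in the units of the state.
- readout.get_obs(): the state, without advancing time (a new reading comes with each control period).
- camera(name): name is "scene" or "top"; returns the picture (480x640x3 uint8, blue, green, red); there is no depth.
- camera_info(name): a dict with "fx", "fy", "cx", "cy" (pixels), "world_from_camera" (4x4, takes a point from camera to world coordinates). Camera axes: x right, y up, looking along -z (the intrinsics and any distortion apply to the point x, -y, -z); pixel columns grow to the right and rows downward; lengths in m; the calibration is good to about 2 mm. A picture is of the moment at which its call begins. camera_info takes no time and is no camera call.
- manip.hand_in(): hands the job in, once; it reports no verdict.
The state is a dict: "clock": time; "joint_pos": joint angles; "joint_velocities": joint speeds; "tau": joint torques, N m; "position": TCP position; "ee_rot": TCP orientation; "ft_force": force on the tool from outside, world axes, zero at the start; "torque": the same for the moment, N m; "grip_width": opening from 0.0 (shut) to 1.0 (fully open).
Only numpy, scipy, OpenCV 4.12 (cv2) and the standard library are available. Lean on these libraries where they do the work, as an engineer would, in place of code of your own. Each camera call takes 0.05 s, during which the arm holds its last target.

### The job

Lay out the set-up kit on the black shadow tiles: the white setting block on the tile with the white outline, the tape measure on the tile with the yellow outline, and the two spindle rings stacked on the tile with the grey ring outline, the flat ring underneath and the tall ring centred on top of it. Stand each upright in the middle of its outline and in line with it (either way round), let go, and leave the wedge, the hex key and the pencil where they lie.

Things in the scene. Friction and masses are not known exactly. Their poses are not given: they have to be found in the camera images.
- flat_ring: Flat grey steel spacer ring, 60 mm outside diameter, 10 mm high, lying flat on the table or its paper-thin blue bench mat (0.6 mm). Origin at the centre of its underside, z up. Grasp across the outside; the bore cannot be used. About 0.15 kg.
- tall_ring: Tall grey steel spacer ring, 54 mm outside diameter, 30 mm high, standing on its end face. Origin at the centre of its underside, z up. Grasp across the outside; the bore cannot be used. About 0.22 kg.
- setting_block: White setting block, 40 mm along its x, 60 mm along its y, 30 mm high, with a black knob (16 mm diameter, up to 46 mm) on top at y = -15 mm. Origin at the centre of its underside, z up. Grasp across the 40 mm sides.
- tape_measure: Yellow pocket tape measure standing upright, case 36 mm along its x, 61 mm high, 78 mm along its y with the hook at the -y end (case itself from y = -31 to +39 mm). Origin at the centre of the underside of this 78 mm length, z up. Grasp across the 36 mm sides.
- ring_tile: Fixed black rubber tile, 86 x 86 mm, 5 mm thick, lying on the table, with a round light-grey ring outline (64 mm diameter, black centre) in its middle. Origin at the centre of its underside, z up, so its top is at z = 5 mm. The machine's fence and its suction tube (up to 170 mm high) stand to the left (+y) of the tiles; fingers that close roughly along world x keep a wide gripper clear of them.
- block_tile: Fixed black rubber tile, 68 mm (x) by 88 mm (y), 5 mm thick, with a white rectangular outline 44 mm (x) by 64 mm (y) in its middle, for the setting block. Origin at the centre of its underside, z up.
- tape_tile: Fixed black rubber tile, 64 mm (x) by 104 mm (y), 5 mm thick, with a yellow outline in its middle, 40 mm (x) by 82 mm (y), with a narrow tongue at its -y end, for the tape measure. Origin at the centre of its underside, z up.
- wedge: Bystander: beech wedge, 30 mm (x) by 120 mm (y), up to 24 mm high, loose on the table. Origin at the centre of its underside. Leave it alone.
- hexkey: Bystander: dark L-shaped hex key, 49 mm (x) by 124 mm (y), 8 mm thick, loose on the table. Origin at the centre of its outline, underside. Leave it alone.
- pencil: Bystander: red pencil, 118 mm along its y, 9 mm thick, loose on the table. Origin at its middle, underside. Leave it alone.

How it is judged:
By the outcome, as a careful person would: the job done as asked, in the order asked, and still so for the second after the job is handed in, with the robot touching nothing.
It also fails if it takes over 99 s, if anything falls off the work surface, if the arm or the gripper's body presses on something with over 40 N, if the wrist force passes 120 N, or if a joint passes its speed limit or range.

## Working session

There is one attempt and no reset: what is moved stays moved. The work goes in short steps, Python scripts to look and compute and a tool call to move; the robot and the scene stay as the last step left them, time stands still between calls to the robot, and variables do not carry over. Pictures are saved under pics/ and viewed, and the job is handed in when it is done.

Besides the shell and the picture viewer there is one more tool, called after ">>>" as name(argument=value, ...) on one line, values as JSON. play_rows: Moves the arm, as the interface text tells. Its arguments: {"type":"object","properties":{"rows":{"type":"array"},"force":{"type":"number"}},"required":["rows"]}

```bash
mkdir -p pics; ls; python3 - <<'E'
from workcell import readout, camera, camera_info, manip
import cv2
print(readout.get_obs()); print(manip.hold_point_z)
for n in("scene","top"):
    cv2.imwrite(f"pics/{n}0.png",camera(n)); print(camera_info(n))
E
```

```text
pics
{'clock': 0.0, 'joint_pos': array([ 1.32038952,  0.33284925, -0.0646402 ,  1.46093426,  0.02159936,
        1.34986914, -0.08848552]), 'joint_velocities': array([-0.00051892,  0.00139073, -0.00011054, -0.00129806, -0.00173999,
        0.00079765,  0.00078015]), 'tau': array([ 6.26813835e-04, -6.25439930e+01,  4.94146929e-02, -3.91615677e+01,
        1.61755364e-02,  9.69998713e-03,  3.10301493e-05]), 'position': array([ 0.14103065, -0.60851046,  0.23053326]), 'ee_rot': array([ 7.82885742e-01, -6.22165130e-01, -5.58727071e-04, -3.92075235e-04]), 'ft_force': array([ 0.02726543,  0.00053807, -0.48616161]), 'torque': array([0.02481204, 0.02776092, 0.00827595]), 'grip_width': 1.0029491884590074}
0.0187
{'fx': 530.7197349161999, 'fy': 530.7197349161999, 'cx': 323.25526594181235, 'cy': 239.58282745284305, 'world_from_camera': array([[ 0.65946564,  0.36429762, -0.65756544, -0.16753739],
       [-0.75148565,  0.34199206, -0.56419034, -0.87789236],
       [ 0.01934896,  0.86621514,  0.49929645,  0.57157969],
       [ 0.        ,  0.        ,  0.        ,  1.        ]])}
{'fx': 594.6346382912324, 'fy': 594.6346382912324, 'cx': 335.4146107489416, 'cy': 244.26679343426696, 'world_from_camera': array([[ 0.02667103,  0.99001727, -0.13839963,  0.40611939],
       [-0.99955006,  0.02451101, -0.01728842, -0.27133552],
       [-0.01372352,  0.13879846,  0.99022556,  0.96213783],
       [ 0.        ,  0.        ,  0.        ,  1.        ]])}
```

View pics/scene0.png

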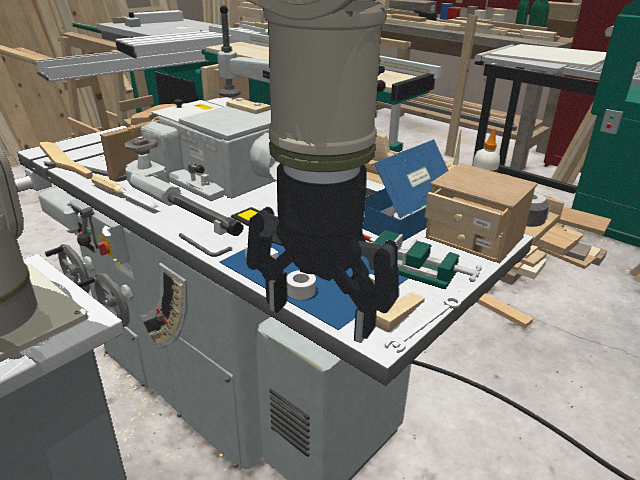

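View pics/top0.png

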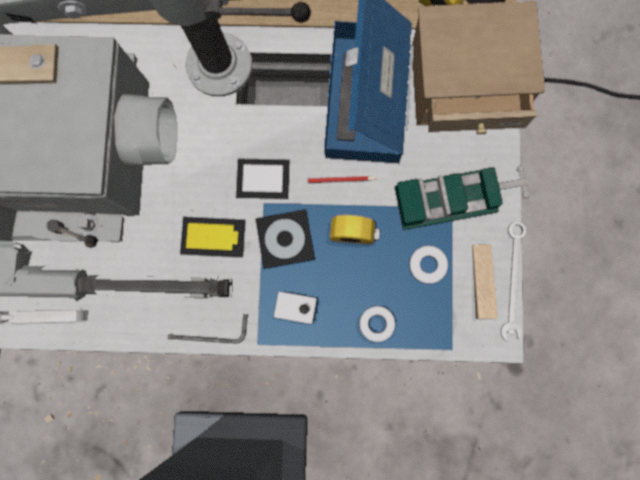

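Top view: mat with block (296,307), tape (353,230), rings (429,265) and (377,324). Tiles: ring (285,238), block (263,178), tape (212,237). The pencil, hex key and wedge lie apart from these. In the scene view the gripper blocks part of the work.

```bash
python3 - <<'E'
import cv2
t=cv2.imread("pics/top0.png"); cv2.imwrite("pics/top0z.png",cv2.resize(t[140:360,160:460],(800,587),interpolation=cv2.INTER_CUBIC))
t=cv2.imread("pics/scene0.png"); cv2.imwrite("pics/scene0z.png",cv2.resize(t[160:370,170:450],(800,600),interpolation=cv2.INTER_CUBIC))
import numpy as np
from workcell import camera_info
def proj(n,p):
    c=camera_info(n);T=np.linalg.inv(c["world_from_camera"]);q=T[:3,:3]@p+T[:3,3]
    return c["fx"]*q[0]/-q[2]+c["cx"],c["fy"]*-q[1]/-q[2]+c["cy"],-q[2]
for p in [(.141,-.609,.23),(.35,-.5,.4),(.25,-.5,.5),(.2,-.4,.5),(.1,-.45,.45),(.4,-.1,.4),(.45,-.27,0)]:
    print(p,[np.round(proj(n,np.array(p)),2) for n in("scene","top")])
E
```

```text
(0.141, -0.609, 0.23) [array([317.99, 332.08,   0.53]), array([632.09, 568.72,   0.68])]
(0.35, -0.5, 0.4) [array([368.09,  99.14,   0.64]), array([5.9161e+02, 3.9615e+02, 5.4000e-01])]
(0.25, -0.5, 0.5) [array([313.1 ,  17.22,   0.52]), array([6.5298e+02, 5.5298e+02, 4.3000e-01])]
(0.2, -0.4, 0.5) [array([208.64,  11.28,   0.55]), array([5.1574e+02, 6.2227e+02, 4.3000e-01])]
(0.1, -0.45, 0.45) [array([159.53,  85.84,   0.48]), array([5.6397e+02, 7.3181e+02, 4.6000e-01])]
(0.4, -0.1, 0.4) [array([196.97,  47.95,   0.9 ]), array([161.2 , 329.28,   0.56])]
(0.45, -0.27, 0) [array([292.14, 271.52,   1.03]), array([343.5 , 300.12,   0.96])]
```

View pics/top0z.png

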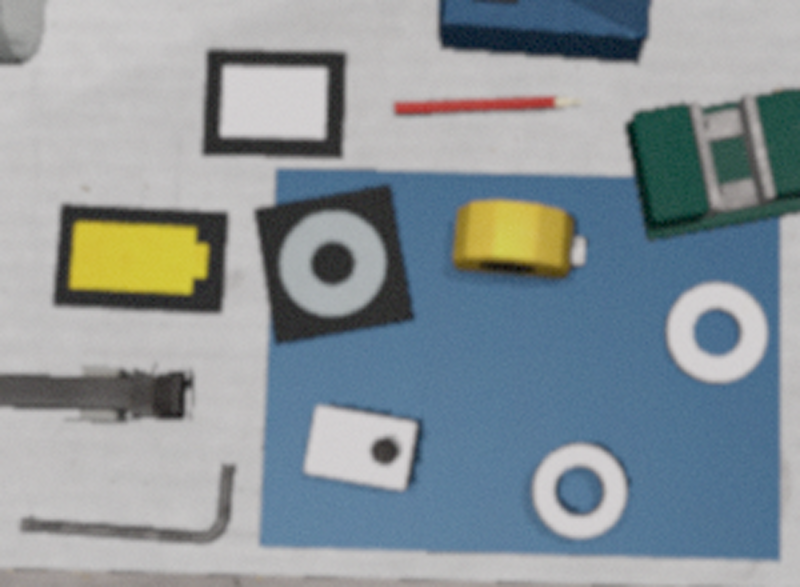

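View pics/scene0z.png

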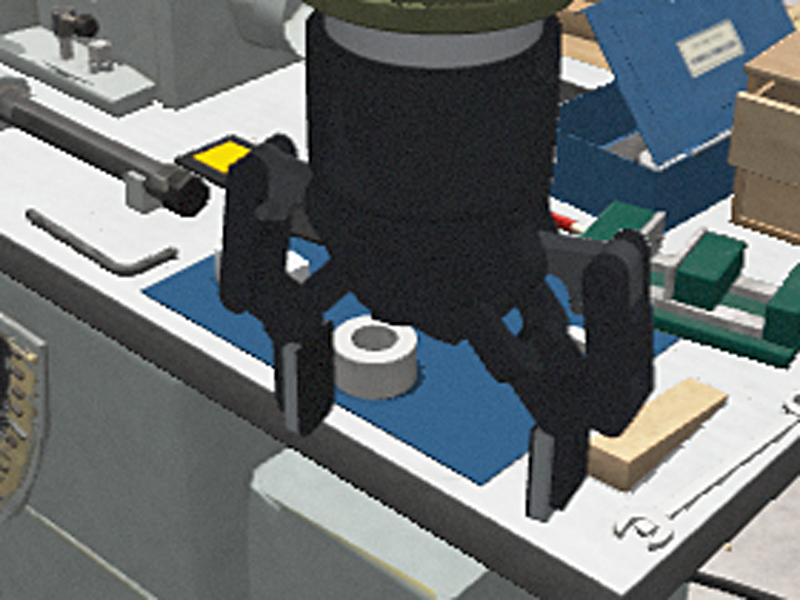

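Zoomed top view: the tall ring is the one at (377,324), which the scene view also shows with real height, and the flat ring is at (429,265). The arm blocks the scene view, so I'll raise it clear.

>>> play_rows(rows=[[[18, 18, 45], [0, 0, 0], 85], [[18, 18, 45], [0, 0, 0], 85], [[18, 18, 45], [0, 0, 0], 85], [[18, 18, 45], [0, 0, 0], 85], [[18, 18, 45], [0, 0, 0], 85], [[18, 18, 45], [0, 0, 0], 85], [[0, 0, 0], [0, 0, 0], 85]])

```text
clock: 0.98
position: [0.2512, -0.4999, 0.5049]
ee_rot: [0.784, -0.621, 0.003, 0.001]
ft_force: [-0.1, -0.5, 0.1]
grip_width: 0.993
```

```bash
python3 - <<'E'
from workcell import camera
import cv2
t=camera("scene");cv2.imwrite("pics/scene1.png",t)
cv2.imwrite("pics/top1.png",camera("top"))
cv2.imwrite("pics/scene1z.png",cv2.resize(t[130:380,140:470],(792,600),interpolation=cv2.INTER_CUBIC))
E
```

```text
(no output)
```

View pics/scene1z.png

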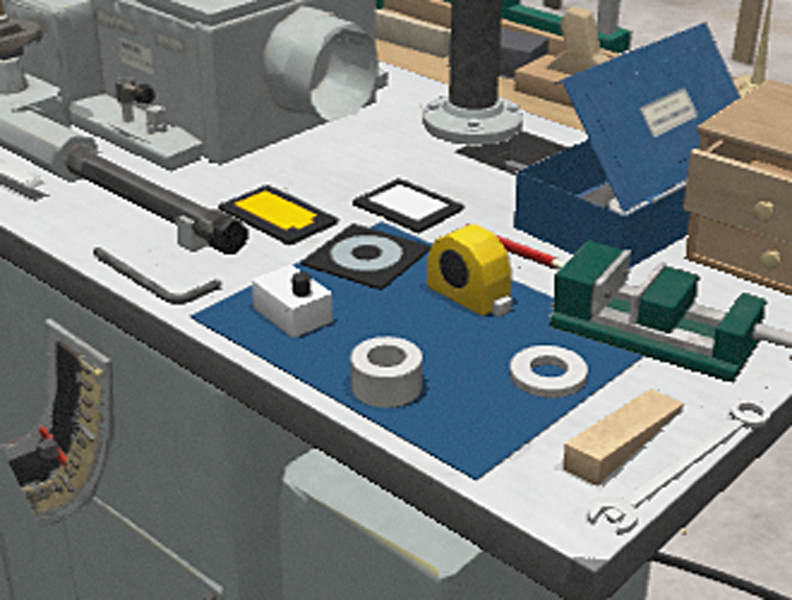

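The view is clear now. In the zoomed scene view: block (292,300), tall ring (387,370), flat ring (548,370), tape (470,270), and the tiles at (278,213), (408,203) and (365,253). The hex key, pencil and wedge are all visible. Next I'll segment and measure.

```bash
cat > h.py <<'E'
import cv2, numpy as np
from workcell import camera, camera_info
I={n:camera_info(n) for n in("scene","top")}
def proj(n,p):
    c=I[n];T=np.linalg.inv(c["world_from_camera"]);q=T[:3,:3]@np.asarray(p,float)+T[:3,3]
    return np.array([c["fx"]*q[0]/-q[2]+c["cx"],c["fy"]*-q[1]/-q[2]+c["cy"]])
def ray(n,uv):
    c=I[n];d=np.array([(uv[0]-c["cx"])/c["fx"],-(uv[1]-c["cy"])/c["fy"],-1.]);T=c["world_from_camera"]
    d=T[:3,:3]@d;return T[:3,3],d/np.linalg.norm(d)
def onz(n,uv,z):
    o,d=ray(n,uv);return o+d*(z-o[2])/d[2]
def tri(a,b):
    o1,d1=ray("top",a);o2,d2=ray("scene",b)
    A=np.stack([d1,-d2],1);s=np.linalg.lstsq(A,o2-o1,rcond=None)[0]
    p,q=o1+d1*s[0],o2+d2*s[1];return (p+q)/2,np.linalg.norm(p-q)
def comps(mask,amin=60):
    cs,_=cv2.findContours(mask.astype(np.uint8),cv2.RETR_EXTERNAL,cv2.CHAIN_APPROX_NONE)
    return [c for c in cs if cv2.contourArea(c)>amin]
def masks(im):
    h=cv2.cvtColor(im,cv2.COLOR_BGR2HSV).astype(int);H,S,V=h[...,0],h[...,1],h[...,2]
    return dict(yellow=(H>20)&(H<34)&(S>120)&(V>90),light=(S<60)&(V>165),dark=(V<70)&(S<90),blue=(H>95)&(H<120)&(S>90))
E
python3 - <<'E'
from h import *
for n in("top","scene"):
    im=cv2.imread(f"pics/{n}1.png");m=masks(im)
    for k in("yellow","light","dark"):
        for c in comps(m[k]):
            x,y,w,hh=cv2.boundingRect(c)
            if n=="top" and not(160<x<460 and 140<y<360) or n=="scene" and not(180<x<420 and 190<y<330):continue
            if w>150: continue
            r=cv2.minAreaRect(c);M=cv2.moments(c)
            print(n,k,(x,y,w,hh),"cen",round(M['m10']/M['m00'],1),round(M['m01']/M['m00'],1),"rect",np.round(cv2.boxPoints(r),1).tolist(), "ell",np.round(cv2.fitEllipse(c)[1],1))
E
```

```text
top yellow (185, 222, 54, 29) cen 210.8 236.1 rect [[184.8000030517578, 248.1999969482422], [186.10000610351562, 221.5], [238.6999969482422, 224.0], [237.39999389648438, 250.6999969482422]] ell [29.  59.1]
top yellow (331, 216, 44, 26) cen 352.1 227.9 rect [[330.20001220703125, 238.89999389648438], [331.70001220703125, 214.5], [374.6000061035156, 217.3000030517578], [373.0, 241.60000610351562]] ell [25.4 49.7]
top light (360, 306, 35, 36) cen 376.9 323.7 rect [[352.5, 323.5], [376.5, 299.5], [401.0, 324.0], [377.0, 348.0]] ell [33.5 34.5]
top light (274, 292, 42, 32) cen 294.3 307.3 rect [[273.0, 316.6000061035156], [277.5, 291.20001220703125], [315.5, 298.0], [311.0, 323.3999938964844]] ell [28.7 45.5]
top light (410, 246, 38, 37) cen 428.7 264.0 rect [[410.0, 246.0], [447.0, 246.0], [447.0, 282.0], [410.0, 282.0]] ell [36.  36.8]
top light (266, 220, 38, 37) cen 284.3 238.3 rect [[258.5, 238.5], [284.5, 212.5], [310.0, 238.0], [284.0, 264.0]] ell [35.7 36.9]
top dark (215, 280, 17, 16) cen 222.9 287.6 rect [[215.0, 280.0], [231.0, 280.0], [231.0, 295.0], [215.0, 295.0]] ell [13.6 1
[... 1790 characters left out ...]
229.0], [306.0, 241.0], [278.0, 241.0]] ell [12.6 28.4]
scene dark (323, 234, 12, 16) cen 329.0 241.4 rect [[321.6000061035156, 235.89999389648438], [330.0, 232.1999969482422], [336.5, 247.0], [328.20001220703125, 250.6999969482422]] ell [ 8.8 15.7]
scene dark (266, 224, 53, 27) cen 292.3 236.2 rect [[265.6000061035156, 240.39999389648438], [272.20001220703125, 218.39999389648438], [318.20001220703125, 232.1999969482422], [311.6000061035156, 254.1999969482422]] ell [22.1 45.8]
scene dark (287, 205, 46, 22) cen 309.7 215.2 rect [[286.6000061035156, 214.8000030517578], [293.79998779296875, 198.60000610351562], [332.20001220703125, 215.5], [325.1000061035156, 231.8000030517578]] ell [17.3 39.5]
```

```bash
python3 - <<'E'
from h import *
ims={n:cv2.imread(f"pics/{n}1.png") for n in I}
def find(n,k,pt):
    m=masks(ims[n])[k]
    cs=[c for c in comps(m) if cv2.pointPolygonTest(c,pt,False)>=0 or abs(cv2.minEnclosingCircle(c)[0][0]-pt[0])<6 and abs(cv2.minEnclosingCircle(c)[0][1]-pt[1])<6]
    c=min(cs,key=cv2.contourArea) ; return cv2.convexHull(c)
def cen(n,k,pt):
    c=find(n,k,pt);return np.array(cv2.fitEllipseDirect(c)[0])
for nm,z,a,b in [("flat",.010,(428.7,264),(368,282)),("tall",.03,(377,324),(300.5,278)),("ringtile",.005,(284.3,238),(292,235))]:
    u,v=cen("top","light",a),cen("scene","light",b)
    p,e=tri(u,v);print(nm,"top px",u.round(1),"sc",v.round(1),"tri mm",(p*1000).round(1),"gap",round(e*1e3,1),"top@z",(onz("top",u,z)*1e3).round(1),"sc@z",(onz("scene",v,z)*1e3).round(1))
for nm,a,b in [("ringtile",(257+2,222),(268,237)),("blocktile",(239,163),(289,215)),("tapetile",(184,222),None)]:
    for n,q in(("top",a),("scene",b)):
        if q is None: continue
        c=find(n,"dark",q);r=cv2.approxPolyDP(c,4,True)[:,0]
        P=[onz(n,x,.005)*1e3 for x in r];print(nm,n,r.tolist(),np.round(P,1)[:,:2].tolist(),"mean",np.mean(P,0).round(1))
s=ims["scene"];t=ims["top"]
def sv(im,x,y,w,f,name):
    cv2.imwrite(name,cv2.resize(im[y:y+w*3//4,x:x+w],(800,600),interpolation=cv2.INTER_CUBIC))
sv(s,230,190,100,0,"pics/s_a.png");sv(s,300,200,100,0,"pics/s_b.png");sv(t,310,190,100,0,"pics/t_b.png");sv(t,250,270,100,0,"pics/t_a.png")
E
```

```text
flat top px [428.6 264. ] sc [368.2 282.5] tri mm [ 512.1 -406.6    6.6] gap 2.4 top@z [ 510.9 -405.2   10. ] sc@z [ 509.  -410.2   10. ]
tall top px [376.9 323.7] sc [300.4 278.1] tri mm [ 414.5 -323.9   26.9] gap 2.7 top@z [ 413.5 -322.8   30. ] sc@z [ 412.2 -328.    30. ]
ringtile top px [284.3 238.3] sc [292.2 235. ] tri mm [ 549.1 -172.     3. ] gap 3.1 top@z [ 547.7 -171.1    5. ] sc@z [ 547.7 -175.4    5. ]
ringtile top [[304, 210], [314, 258], [264, 267], [257, 219]] [[595.3, -201.6], [516.6, -220.5], [499.9, -140.0], [578.5, -125.1]] mean [ 547.6 -171.8    5. ]
ringtile scene [[266, 240], [286, 224], [318, 233], [298, 250]] [[493.9, -150.0], [574.0, -130.4], [592.4, -210.3], [510.6, -228.0]] mean [ 542.7 -179.7    5. ]
blocktile top [[288, 161], [286, 197], [237, 196], [239, 160]] [[677.5, -172.2], [616.4, -171.2], [616.2, -90.3], [677.3, -90.6]] mean [ 646.8 -131.1    5. ]
blocktile scene [[287, 214], [307, 205], [332, 216], [312, 226]] [[610.4, -97.5], [677.1, -99.2], [674.8, -180.3], [607.1, -179.2]] mean [ 642.4 -139.     5. ]
tapetile top [[184, 218], [243, 220], [241, 255], [182, 253]] [[577.3, -5.0], [576.3, -102.2], [518.5, -101.7], [519.4, -5.3]] mean [547.8 -53.5   5. ]
```

View pics/s_a.png

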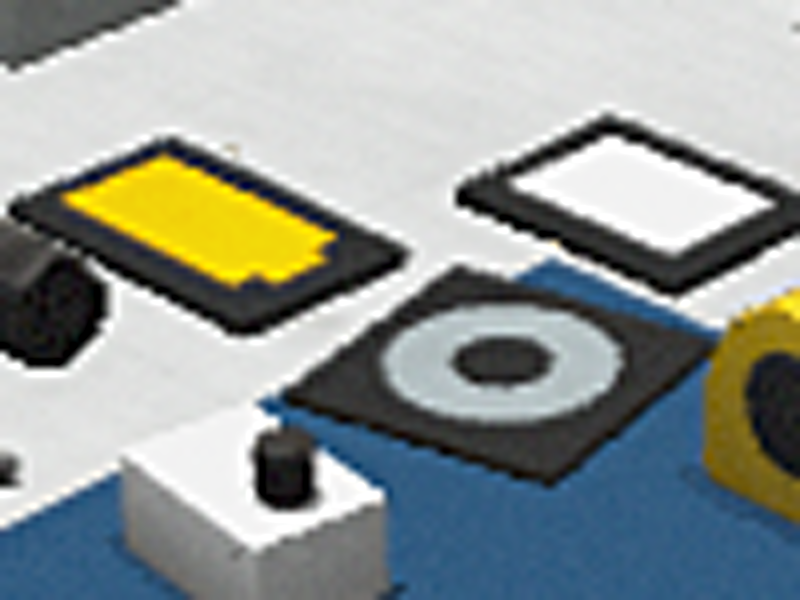

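View pics/s_b.png

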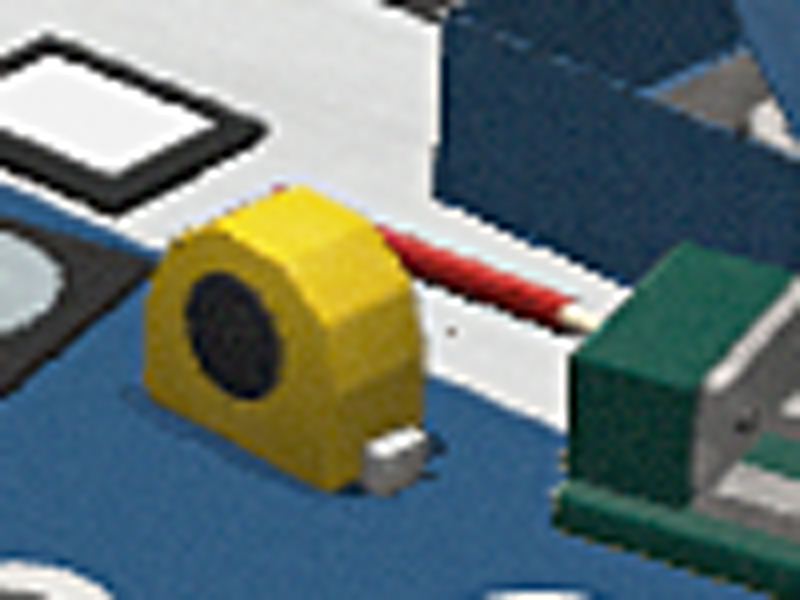

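View pics/t_b.png

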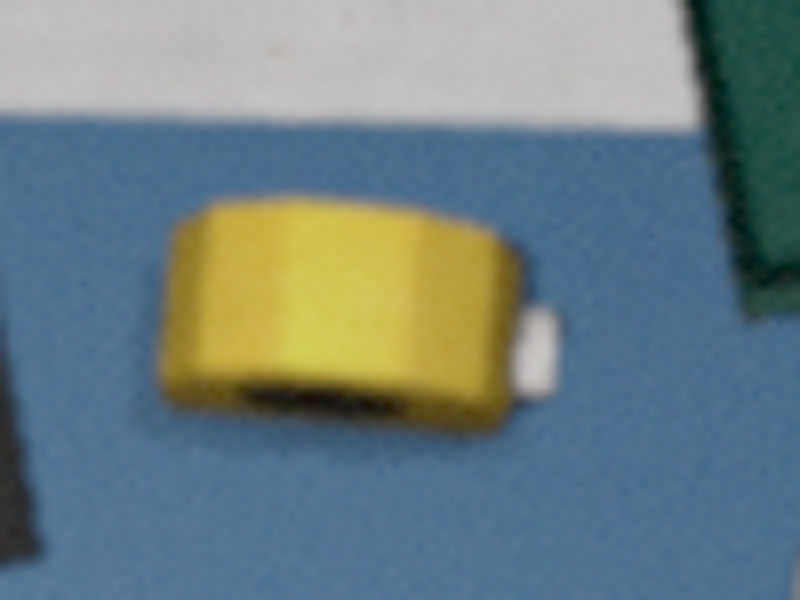

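View pics/t_a.png

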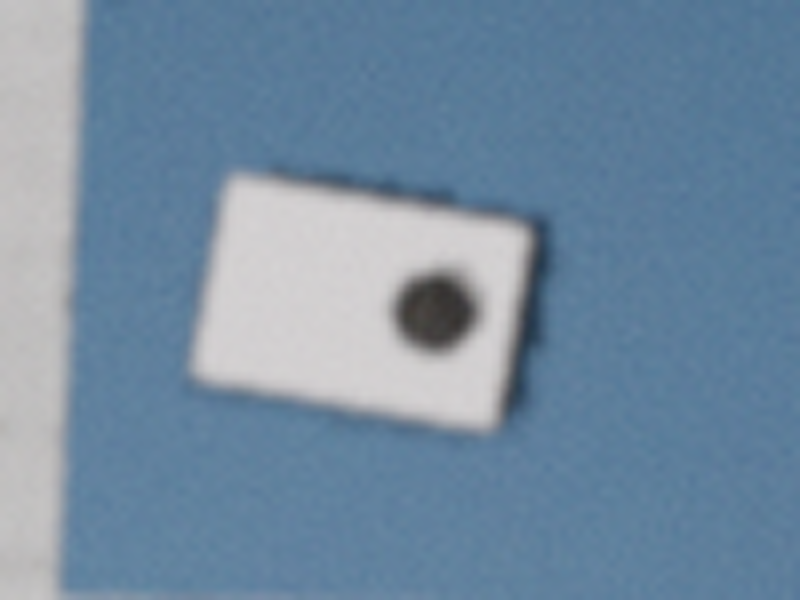

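Zoomed crops: the block's top-face corners are sharp, with the knob toward −y. The tape's near bottom edge shows in both views and its hook points −y. The two cameras disagree by about 4 mm in y, so I'll average them now and calibrate on the first placement. Next come subpixel measurements from upsampled contours.

```bash
cat >> h.py <<'E'
def crop(im,x,y,w,h,f=8):
    return cv2.resize(im[y:y+h,x:x+w],None,fx=f,fy=f,interpolation=cv2.INTER_CUBIC)
def back(P,x,y,f=8):
    return (np.asarray(P,float).reshape(-1,2)+.5)/f-.5+[x,y]
def big(mask):
    return max(comps(mask),key=cv2.contourArea)
def rect(P3):  # planar points -> centre,size,yaw of long side from +y (deg), in mm
    r=cv2.minAreaRect((np.asarray(P3)[:,:2]*1e3).astype(np.float32));b=cv2.boxPoints(r)
    e=[b[1]-b[0],b[2]-b[1]];l=max(e,key=np.linalg.norm);l=l if l[1]>0 else -l
    return np.round(r[0],1),np.round(sorted(r[1]),1),round(float(np.degrees(np.arctan2(-l[0],l[1]))),2)
E
python3 - <<'E'
from h import *
t=cv2.imread("pics/top1.png");s=cv2.imread("pics/scene1.png")
def reg(n,im,k,x,y,w,h,z,f=None):
    m=masks(crop(im,x,y,w,h))[k] if f is None else f(crop(im,x,y,w,h))
    c=back(cv2.convexHull(big(m)),x,y);return rect([onz(n,p,z) for p in c])
print("block top",reg("top",t,"light",266,285,60,45,.0306))
print("btile dark",reg("top",t,"dark",230,153,65,52,.005)," outline",reg("top",t,"light",241,164,44,30,.005))
print("ttile dark",reg("top",t,"dark",174,211,78,52,.005)," yellow",reg("top",t,"yellow",180,216,66,42,.005))
print("btile sc outline",reg("scene",s,"light",289,206,42,21,.005))
print("ttile sc yellow",reg("scene",s,"yellow",232,205,45,28,.005))
# block in scene: top corners
T=np.array
tb=back([[230,172],[538,222],[500,432],[190,380]],250,270);sb=back([[123,460],[None or 258,404],[384,497],[253,553]],230,190)
# correspond: top-left(+x,+y)=back corner hidden? list
for a,b in((tb[3],sb[0]),(tb[0],sb[1]),(tb[1],sb[2]),(tb[2],sb[3])):
    p,e=tri(a,b);print("blk corner",(p*1e3).round(1),round(e*1e3,1))
# tape
A,B=back([[163,402],[495,436]],310,190);a,b=back([[145,398],[327,490]],300,200)
for n,u,v in(("top",A,B),("scene",a,b)):
    P,Q=onz(n,u,.0006)*1e3,onz(n,v,.0006)*1e3;d=P-Q
    print("tape near edge",n,P.round(1),Q.round(1),np.linalg.norm(d).round(1),np.degrees(np.arctan2(-d[0],d[1])).round(1))
for u,v in((A,a),(B,b)): p,e=tri(u,v);print((p*1e3).round(1),round(e*1e3,1))
# tape top: edge between facets on near top: top px (275,378)/(410,392) ; scene (225,235)/(330,320); far (280,197)?
for u,v in(((283,375),(215,232)),((410,388),(325,322)),((290,198),(297,186)),((415,213),(385,240))):
    p,e=tri(back([u],310,190)[0],back([v],300,200)[0]);print("tape top",(p*1e3).round(1),round(e*1e3,1))
print("hook",[(onz("top",q,.01)*1e3).round(1) for q in back([[515,395],[558,395],[558,312]],310,190)])
E
```

```text
block top (array([ 435.7, -193.6]), array([41.5, 60.9]), -8.24)
btile dark (array([ 647.1, -131.3]), array([63.9, 84.4]), 0.2)  outline (array([ 647.8, -130.7]), array([44.5, 64.8]), 0.31)
ttile dark (array([547.7, -53.6]), array([ 59.9, 101.2]), -1.35)  yellow (array([548.3, -52.4]), array([44.5, 86.2]), -1.3)
btile sc outline (array([ 648. , -134.5]), array([46.2, 66.2]), 0.09)
ttile sc yellow (array([548.7, -56.2]), array([43.8, 86.6]), -1.09)
blk corner [ 421.5 -162.5   24.1] 5.3
blk corner [ 462.1 -168.7   25.6] 4.8
blk corner [ 452.2 -228.1   26.9] 0.2
blk corner [ 411.9 -222.7   26.7] 2.3
tape near edge top [ 547.6 -245.4    0.6] [ 542.3 -313.3    0.6] 68.1 -4.5
tape near edge scene [ 545.9 -251.     0.6] [ 543.7 -314.6    0.6] 63.5 -2.0
[ 549.2 -246.3   -2.9] 2.8
[ 543.  -314.     0.6] 1.9
tape top [ 546.3 -271.1   57.2] 3.3
tape top [ 549.9 -299.2   40.2] 12.0
tape top [ 580.2 -270.8   57.1] 1.3
tape top [ 580.7 -296.9   50.7] 5.9
hook [array([ 549.4, -316.8,   10. ]), array([ 549.7, -325.5,   10. ]), array([ 566.7, -325.2,   10. ])]
```

Measured with top offset about (−0.4,−2.2): block (435,−196) yaw −8, tape (562,−288) yaw −4.5, flat ring (510,−407), tall ring (413,−325). The outlines are block (647.5,−133), tape (548,−55) and ring (547.5,−173). The sizes match (41×61, 44×65, 44×86). I'll hover over the block and calibrate on the fingertips.

>>> play_rows(rows=[[[15, 25, -30], [0, 0, 5.7], 70], [[15, 25, -30], [0, 0, 5.7], 70], [[15, 25, -30], [0, 0, 5.7], 70], [[15, 25, -30], [0, 0, 5.7], 70], [[15, 25, -30], [0, 0, 5.7], 70], [[15, 25, -30], [0, 0, 5.7], 70], [[15, 25, -30], [0, 0, 5.7], 70], [[16, 26, -30], [0, 0, 5.7], 70], [[16, 26, -30], [0, 0, 5.7], 70], [[16, 26, -30], [0, 0, 5.7], 70], [[16, 26, -30], [0, 0, 5.7], 70], [[16, 26, -30], [0, 0, 5.9], 70]])

```text
clock: 2.58
position: [0.433, -0.1954, 0.139]
ee_rot: [0.997, -0.072, -0.001, -0.0]
ft_force: [0.6, 0.3, 0.6]
grip_width: 0.821
```

>>> play_rows(rows=[[[0, 0, 0], [0, 0, 0], 70], [[0, 0, 0], [0, 0, 0], 70]])

```text
clock: 2.82
position: [0.4332, -0.1967, 0.1408]
ee_rot: [0.997, -0.074, -0.001, -0.0]
ft_force: [0.9, -0.2, 0.3]
grip_width: 0.821
```

```bash
cat > look.py <<'E'
import sys
from h import *
from workcell import readout
# usage: look.py tag scene x y w  top x y w
tag=sys.argv[1];a=list(map(int,sys.argv[2:8]))
out=[]
for n,(x,y,w) in(("top",a[:3]),("scene",a[3:])):
    im=camera(n);cv2.imwrite(f"pics/{n}_{tag}.png",im);out.append(cv2.resize(im[y:y+w,x:x+w],(400,400),interpolation=cv2.INTER_CUBIC))
cv2.imwrite(f"pics/z_{tag}.png",np.hstack(out))
o=readout.get_obs();p=o["position"];q=o["ee_rot"]
print(o["clock"],(p*1e3).round(1),"yaw",np.degrees(np.arctan2(2*q[0]*q[1],q[0]**2-q[1]**2)).round(2),"tilt",q[2:].round(4),o["ft_force"].round(1),o["grip_width"].round(3))
E
python3 look.py h1 220 220 160 210 170 160
```

```text
Traceback (most recent call last):
  File "look.py", line 11, in <module>
    print(o["clock"],(p*1e3).round(1),"yaw",np.degrees(np.arctan2(2*q[0]*q[1],q[0]**2-q[1]**2)).round(2),"tilt",q[2:].round(4),o["ft_force"].round(1),o["grip_width"].round(3))
                                                                                                                                                      ^^^^^^^^^^^^^^^^^^^^^
AttributeError: 'float' object has no attribute 'round'
```

View pics/z_h1.png

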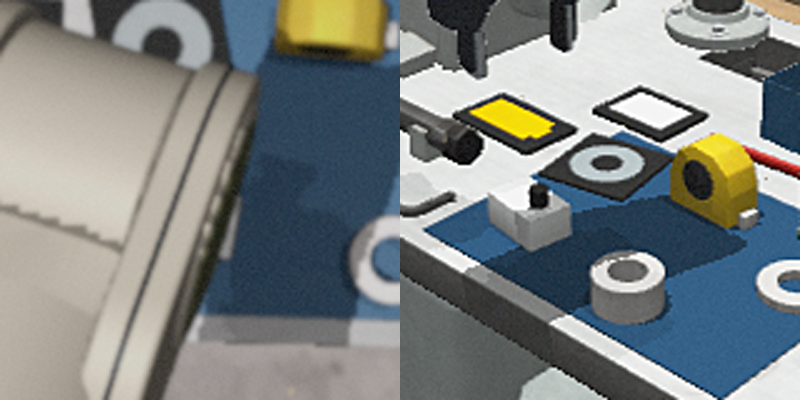

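```bash
sed -i 's/o\["grip_width"\].round(3)/round(float(o["grip_width"]),3)/' look.py; python3 - <<'E'
from h import *
s=cv2.imread("pics/scene_h1.png");cv2.imwrite("pics/f1.png",crop(s,220,150,80,60,10))
o=np.array([.4332,-.1967,.1408]);a=np.radians(-8.5);x=np.array([np.cos(a),np.sin(a),0]);y=np.array([np.sin(a),-np.cos(a),0])
for dz in(0,.01):
  for sx in(-.035,.035):
    print(dz,sx,[((proj("scene",o+x*sx+y*sy+[0,0,dz])-[220,150])*10).round() for sy in(-.011,.011)])
E
```

```text
0 -0.035 [array([179., 506.]), array([244., 547.])]
0 0.035 [array([490., 408.]), array([557., 447.])]
0.01 -0.035 [array([176., 457.]), array([241., 498.])]
0.01 0.035 [array([488., 361.]), array([556., 399.])]
```

View pics/f1.png

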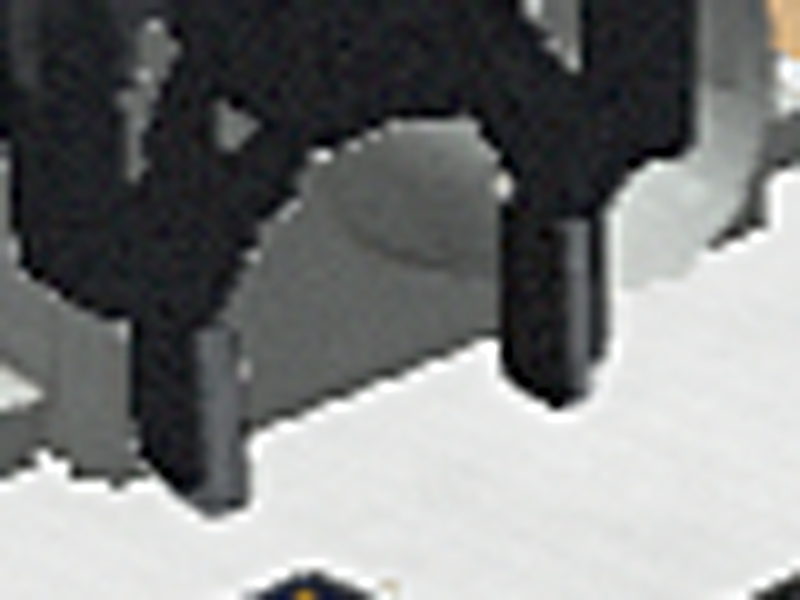

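The fingertips in the scene crop, at (245,503) and (560,405), agree with the kinematics to about 0.5 px, with the tips about 9 mm back at 70 mm opening. So the scene camera is the better one, and top needs about (−0.4,−3.2) mm. I'll go down onto the block.

>>> play_rows(rows=[[[2, 0, -30], [0, 0, 0], 70], [[0, 0, -30], [0, 0, 0], 70], [[0, 0, -30], [0, 0, 0], 70], [[0, 0, -28], [0, 0, 0], 70], [[0, 0, -20], [0, 0, 0], 70], [[0, 0, 0], [0, 0, 0], 70]])

```text
clock: 3.68
position: [0.4351, -0.1964, 0.0027]
ee_rot: [0.997, -0.074, -0.001, -0.0]
ft_force: [0.7, -0.4, 1.0]
grip_width: 0.818
```

```bash
python3 look.py h2 220 220 160 230 220 100
```

```text
3.775 [ 436.5 -196.6    4.2] yaw -8.41 tilt [0.0005 0.0003] [0.5 0.3 0.3] 0.818
```

View pics/z_h2.png

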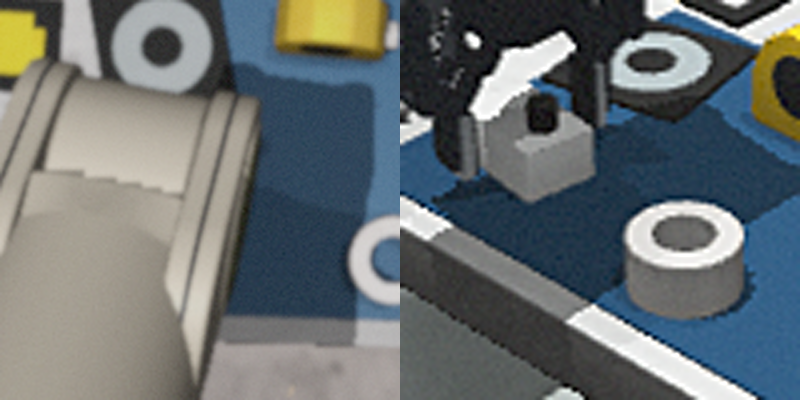

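The fingers straddle the block well in the scene half, so I'll close.

>>> play_rows(rows=[[[0, 0, 0], [0, 0, 0], 30], [[0, 0, 0], [0, 0, 0], 30], [[0, 0, 0], [0, 0, 0], 30], [[0, 0, 0], [0, 0, 0], 30], [[0, 0, 0], [0, 0, 0], 30], [[0, 0, 0], [0, 0, 0], 30]], force=50)

```text
clock: 4.53
position: [0.4368, -0.1964, 0.0044]
ee_rot: [0.997, -0.073, 0.001, 0.001]
ft_force: [-1.7, -0.4, 6.9]
grip_width: 0.459
```

```bash
cat > st.py <<'E'
from workcell import readout
import numpy as np
o=readout.get_obs();p=o["position"];q=o["ee_rot"]
print(o["clock"],(p*1e3).round(1),"yaw",np.degrees(np.arctan2(2*q[0]*q[1],q[0]**2-q[1]**2)).round(2),o["ft_force"].round(1),round(float(o["grip_width"])*85.4,1))
E
python3 st.py
```

```text
4.525 [ 436.8 -196.4    4.4] yaw -8.36 [-1.7 -0.4  6.9] 39.2
```

>>> play_rows(rows=[[[0, 0, 15], [0, 0, 0], 30], [[0, 0, 45], [0, 0, 0], 30], [[0, 0, 60], [0, 0, 0], 30], [[42, 13, 0], [0, 0, 2.2], 30], [[42, 12, 0], [0, 0, 2.2], 30], [[42, 13, 0], [0, 0, 2.1], 30], [[42, 12, 0], [0, 0, 2.1], 30], [[42, 12, 0], [0, 0, 0], 30], [[0, 0, -35], [0, 0, 0], 30], [[0, 0, -35], [0, 0, 0], 30], [[0, 0, -20], [0, 0, 0], 30], [[0, 0, 0], [0, 0, 0], 30]])

```text
clock: 6.02
position: [0.6454, -0.1339, 0.0327]
ee_rot: [1.0, 0.002, -0.001, -0.0]
ft_force: [-0.4, 0.5, -1.2]
grip_width: 0.456
```

>>> play_rows(rows=[[[0, 0, 0], [0, 0, 0], 30], [[0, 0, 0], [0, 0, 0], 30]])

```text
clock: 6.28
position: [0.6471, -0.134, 0.035]
ee_rot: [1.0, 0.002, 0.001, 0.0]
ft_force: [-0.3, -0.1, -1.6]
grip_width: 0.461
```

```bash
python3 st.py; python3 look.py h3 200 130 140 250 150 120
```

```text
6.275 [ 647.1 -134.    35. ] yaw 0.24 [-0.3 -0.1 -1.6] 39.3
6.375 [ 646.7 -134.    34.4] yaw 0.25 tilt [0.0008 0.0002] [ 0.7  0.  -1.5] 0.459
```

View pics/z_h3.png

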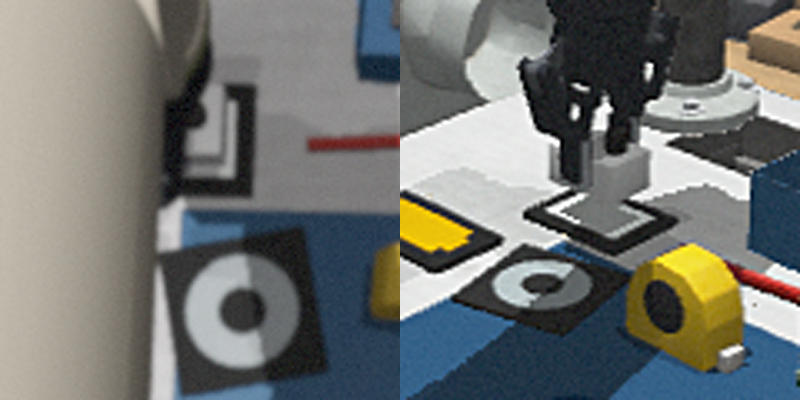

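The block hangs over its outline with yaw right and no pencil contact. I'll lower it.

>>> play_rows(rows=[[[0, 0, -12], [0, 0, 0], 30], [[0, 0, -9], [0, 0, 0], 30], [[0.5, 0, -2], [0, 0, 0], 30], [[0, 0, 0], [0, 0, 0], 30], [[0, 0, 0], [0, 0, 0], 30]])

```text
clock: 7.0
position: [0.6457, -0.1338, 0.0104]
ee_rot: [1.0, 0.002, -0.001, 0.0]
ft_force: [-6.5, -0.3, 11.1]
grip_width: 0.457
```

```bash
python3 st.py; python3 look.py h4 200 130 140 260 170 80
```

```text
7.0 [ 645.7 -133.8   10.4] yaw 0.25 [-6.5 -0.3 11.1] 39.1
7.1 [ 645.7 -133.9   10.4] yaw 0.25 tilt [-0.0011  0.0001] [-7.4  0.9 10.5] 0.454
```

View pics/z_h4.png

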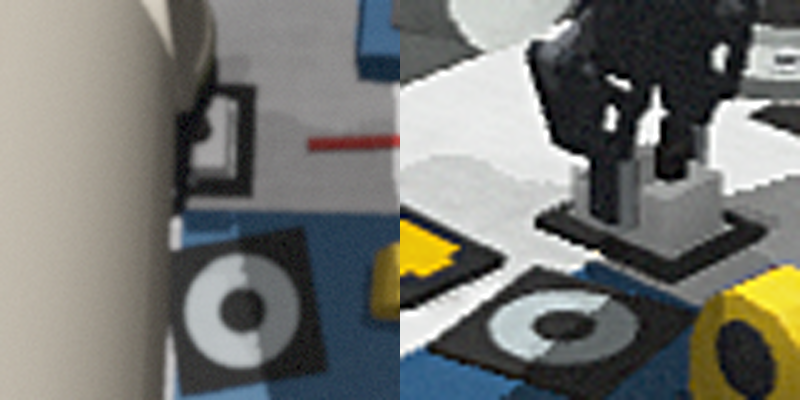

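>>> play_rows(rows=[[[0, 0, -0.5], [0, 0, 0], 41], [[0, 0, 0], [0, 0, 0], 48], [[0, 0, 0], [0, 0, 0], 56], [[0, 0, 0], [0, 0, 0], 60], [[0, 0, 10], [0, 0, 0], 60], [[0, 0, 50], [0, 0, 0], 66], [[0, 0, 60], [0, 0, 0], 66], [[-20, -38, 0], [0, 0, -1.2], 66], [[-21, -39, 0], [0, 0, -1.2], 66], [[-21, -39, 0], [0, 0, -1.2], 66], [[-21, -39, 0], [0, 0, -1.1], 66], [[0, 0, 0], [0, 0, 0], 66]])

```text
clock: 8.6
position: [0.5615, -0.2937, 0.1305]
ee_rot: [0.999, -0.042, -0.0, 0.001]
ft_force: [-0.5, 1.3, -0.4]
grip_width: 0.772
```

```bash
python3 st.py; python3 look.py h5 180 130 160 240 150 120
```

```text
8.6 [ 561.5 -293.7  130.5] yaw -4.84 [-0.5  1.3 -0.4] 65.9
8.7 [ 563.8 -288.9  130.5] yaw -4.48 tilt [0.0005 0.    ] [ 0.8  0.4 -0.2] 0.768
```

View pics/z_h5.png

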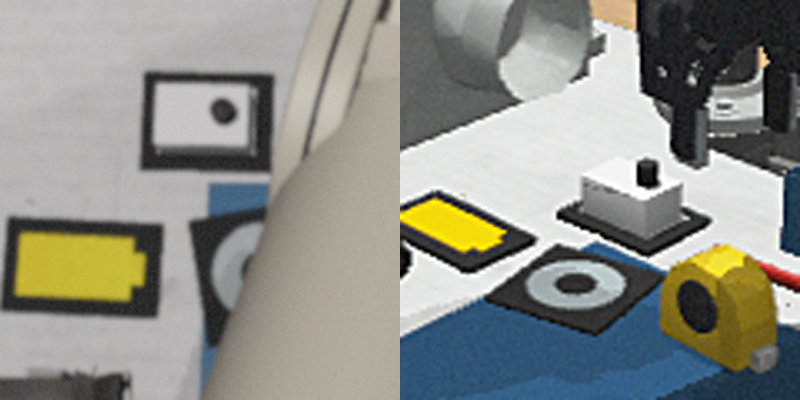

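The block stands on its tile, with the arm clear of it in the top view. I'll measure its centring.

```bash
python3 - <<'E'
from h import *
t=cv2.imread("pics/top_h5.png")
cv2.imwrite("pics/t5.png",crop(t,232,152,64,48,12))
g=crop(t,240,162,44,32)
for th in(150,165,185,200):
    m=(cv2.cvtColor(g,cv2.COLOR_BGR2GRAY)>th)
    c=back(cv2.convexHull(big(m)),240,162);print(th,rect([onz("top",p,.035) for p in c]))
c=back(cv2.convexHull(big(masks(crop(t,230,153,62,52))["dark"])),230,153);print("tile",rect([onz("top",p,.005) for p in c]))
k=back([[0,0]],0,0)
E
```

```text
150 (array([ 644.3, -131.6]), array([40.6, 60.6]), 0.8)
165 (array([ 644.4, -131.5]), array([39.5, 59.2]), 0.8)
185 (array([ 644.3, -131.5]), array([37.5, 57.5]), 0.23)Traceback (most recent call last):
  File "<stdin>", line 7, in <module>
  File "h.py", line 27, in big
    return max(comps(mask),key=cv2.contourArea)
ValueError: max() iterable argument is empty
```

View pics/t5.png

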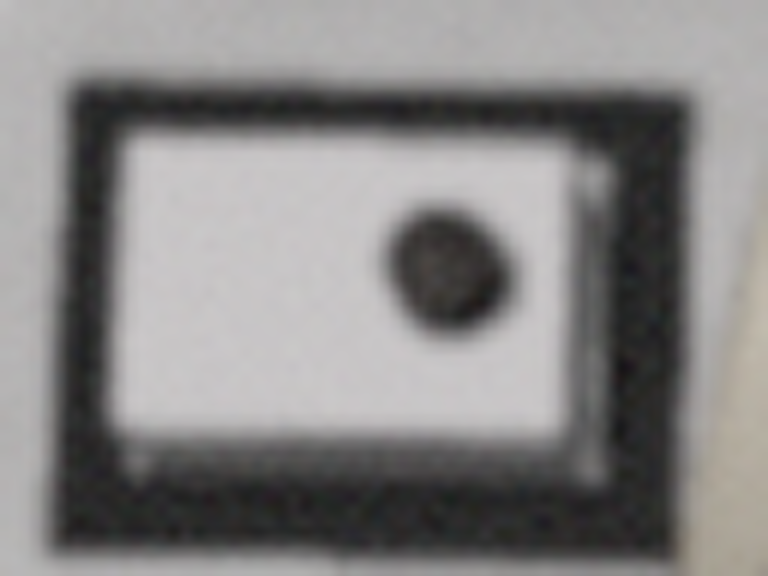

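```bash
python3 - <<'E'
from h import *
s=cv2.imread("pics/scene_h5.png")
cv2.imwrite("pics/s5.png",crop(s,282,190,56,42,14))
# predicted: outline rect centred per scene, block base at candidate
E
```

```text
(no output)
```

View pics/s5.png

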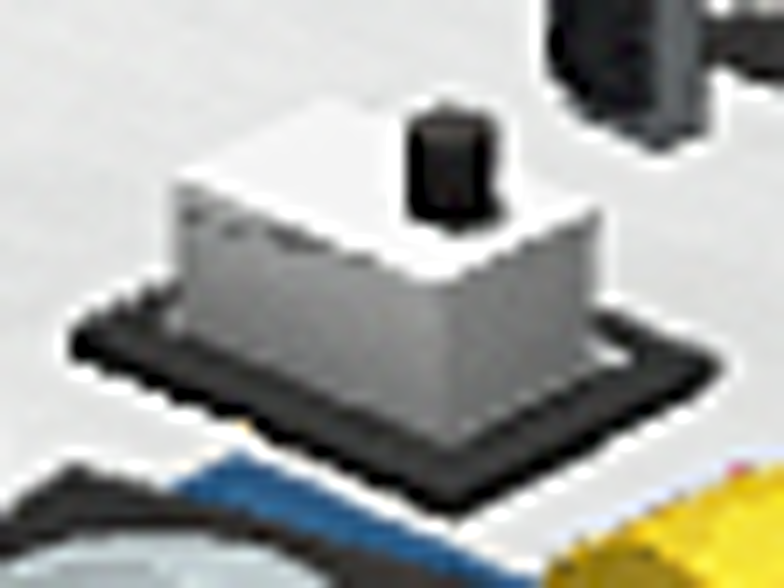

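```bash
python3 - <<'E'
from h import *
P=back([[450,440],[178,325],[598,360],[450,497],[73,330],[720,360],[628,352]],282,190,14)
for n,p in zip(["blk -x-y","blk -x+y","blk +x-y","tile -x-y","tile -x+y","tile +x-y","outl +x-y"],P): print(n,(onz("scene",p,.005)*1e3).round(1))
E
```

```text
blk -x-y [ 627.5 -165.8    5. ]
blk -x+y [ 626.6 -105.3    5. ]
blk +x-y [ 665.3 -164.7    5. ]
tile -x-y [ 613.  -178.9    5. ]
tile -x+y [613.3 -93.9   5. ]
tile +x-y [ 679.2 -179.4    5. ]
outl +x-y [ 670.9 -166.4    5. ]
```

Against its outline the block sits about 3.4 mm off in −x and about 0.9 mm off in −y, and the scene view agrees since no near strip of the outline shows. I'll regrasp and shift it.

>>> play_rows(rows=[[[20, 38, 0], [0, 0, 1.2], 62], [[20, 39, 0], [0, 0, 1.2], 62], [[21, 39, 0], [0, 0, 1.2], 62], [[21, 39, 0], [0, 0, 1.2], 62], [[0, 0, -40], [0, 0, 0], 62], [[0, 0, -40], [0, 0, 0], 62], [[0, 0, -25], [0, 0, 0], 62], [[0, 0, 0], [0, 0, 0], 62]])

```text
clock: 9.7
position: [0.6447, -0.1318, 0.0232]
ee_rot: [1.0, 0.004, -0.002, -0.001]
ft_force: [-0.5, -0.0, 0.6]
grip_width: 0.724
```

```bash
python3 st.py
```

```text
9.7 [ 644.7 -131.8   23.2] yaw 0.49 [-0.5 -0.   0.6] 61.8
```

>>> play_rows(rows=[[[0.5, -1.5, -11], [0, 0, 0], 62], [[0, 0, 0], [0, 0, 0], 50], [[0, 0, 0], [0, 0, 0], 30], [[0, 0, 0], [0, 0, 0], 30], [[0, 0, 0], [0, 0, 0], 30], [[0, 0, 0], [0, 0, 0], 30]])

```text
clock: 10.45
position: [0.6468, -0.1354, 0.0148]
ee_rot: [1.0, 0.003, 0.001, 0.0]
ft_force: [-0.3, 0.3, 5.0]
grip_width: 0.458
```

```bash
python3 st.py
```

```text
10.45 [ 646.8 -135.4   14.8] yaw 0.35 [-0.3  0.3  5. ] 39.1
```

>>> play_rows(rows=[[[0, 0, 3], [0, 0, 0], 30], [[1.5, 0.5, 0], [0, 0, 0], 30], [[1.7, 0.5, 0], [0, 0, 0], 30], [[0, 0, 0], [0, 0, 0], 30], [[0, 0, -2], [0, 0, 0], 30], [[0, 0, -1.2], [0, 0, 0], 30], [[0, 0, 0], [0, 0, 0], 30], [[0, 0, 0], [0, 0, 0], 30]])

```text
clock: 11.45
position: [0.6494, -0.1344, 0.0148]
ee_rot: [1.0, 0.003, 0.0, 0.0]
ft_force: [-6.2, 0.7, 9.7]
grip_width: 0.455
```

```bash
python3 st.py
```

```text
11.45 [ 649.4 -134.4   14.8] yaw 0.35 [-6.2  0.7  9.7] 38.9
```

Good: x is 649.4. I'll release and go back over the tape for another look.

>>> play_rows(rows=[[[0, 0, 0], [0, 0, 0], 41], [[0, 0, 0], [0, 0, 0], 48], [[0, 0, 0], [0, 0, 0], 56], [[0, 0, 0], [0, 0, 0], 60], [[0, 0, 10], [0, 0, 0], 60], [[0, 0, 50], [0, 0, 0], 66], [[0, 0, 55], [0, 0, 0], 66], [[-21, -38, 0], [0, 0, -1.2], 66], [[-22, -39, 0], [0, 0, -1.2], 66], [[-22, -39, 0], [0, 0, -1.2], 66], [[-22, -39, 0], [0, 0, -1.2], 66], [[0, 0, 0], [0, 0, 0], 66]])

```text
clock: 12.95
position: [0.56, -0.2942, 0.1292]
ee_rot: [0.999, -0.042, -0.0, 0.001]
ft_force: [-0.3, -0.1, -0.0]
grip_width: 0.772
```

```bash
python3 look.py h6 180 130 160 240 150 120; python3 - <<'E'
from h import *
t=cv2.imread("pics/top_h6.png");s=cv2.imread("pics/scene_h6.png")
g=crop(t,240,162,44,32)
for th in(150,165,185):
    m=(cv2.cvtColor(g,cv2.COLOR_BGR2GRAY)>th)
    c=back(cv2.convexHull(big(m)),240,162);print(th,rect([onz("top",p,.035) for p in c]))
a=crop(t,232,152,56,42,7);b=crop(s,282,190,56,42,7);cv2.imwrite("pics/t6.png",np.hstack([a,b]))
E
```

```text
13.05 [ 562.5 -289.4  129.3] yaw -4.48 tilt [ 0.0004 -0.    ] [ 0.6  0.5 -0.5] 0.773
150 (array([ 647.1, -130.5]), array([39.7, 60.2]), 1.3)
165 (array([ 647.4, -130.4]), array([39.1, 59.2]), 1.3)
185 (array([ 647.9, -130.5]), array([38.3, 57.5]), 1.26)
```

View pics/t6.png

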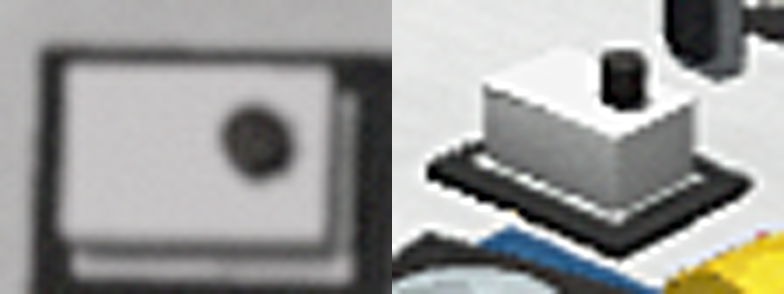

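The block is now at (647.3,−130.5) against the outline at (647.8,−130.7), and even white strips show on both near sides. So top to world is about (+1.5,−3.0). Next I'll go down on the tape.

>>> play_rows(rows=[[[0, 0, 0], [0, 0, 0], 66], [[0.8, 0.4, -40], [0, 0, 0], 66], [[0, 0, -40], [0, 0, 0], 66], [[0, 0, -25], [0, 0, 0], 66], [[0, 0, -12], [0, 0, 0], 66], [[0, 0, 0], [0, 0, 0], 66]])

```text
clock: 13.8
position: [0.5634, -0.2881, 0.0114]
ee_rot: [0.999, -0.038, -0.0, -0.0]
ft_force: [-0.9, -0.1, 0.7]
grip_width: 0.775
```

```bash
python3 look.py h7 180 130 160 310 190 80
```

```text
13.9 [ 564.1 -288.9   12.8] yaw -4.42 tilt [0.0008 0.0002] [-0.7 -0.4 -0.3] 0.771
```

View pics/z_h7.png

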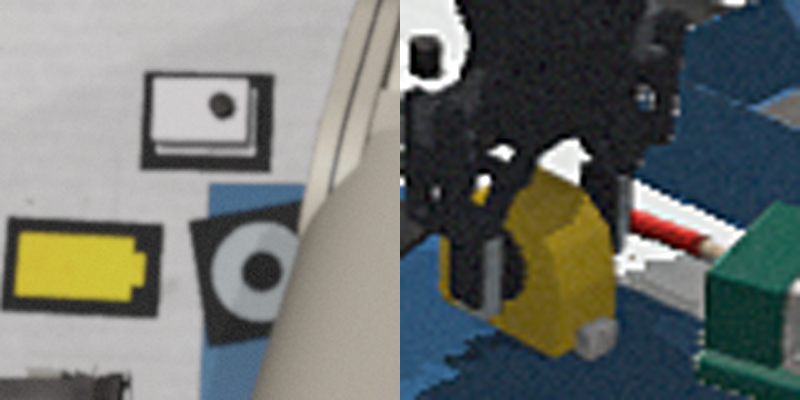

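>>> play_rows(rows=[[[0, 0, 0], [0, 0, 0], 50], [[0, 0, 0], [0, 0, 0], 28], [[0, 0, 0], [0, 0, 0], 28], [[0, 0, 0], [0, 0, 0], 28], [[0, 0, 0], [0, 0, 0], 28], [[0, 0, 0], [0, 0, 0], 28]])

```text
clock: 14.65
position: [0.5634, -0.2893, 0.0126]
ee_rot: [0.999, -0.039, 0.0, 0.0]
ft_force: [-1.9, 1.1, 6.2]
grip_width: 0.393
```

```bash
python3 st.py; python3 - <<'E'
from h import *
s=cv2.imread("pics/scene1.png");t=cv2.imread("pics/top1.png")
cv2.imwrite("pics/bar.png",np.hstack([crop(t,180,260,66,50,6),crop(s,190,195,66,50,6)]))
p,e=tri((224,288),back([[70,300]],230,190)[0]);print((p*1e3).round(1),e*1e3)
print([(onz("top",(231,280),z)*1e3).round(0) for z in(.03,.05)])
E
```

```text
14.65 [ 563.4 -289.3   12.6] yaw -4.46 [-1.9  1.1  6.2] 33.6
[467.4 -84.3  22.5] 11.569929910427597
[array([476., -92.,  30.]), array([474., -96.,  50.])]
```

View pics/bar.png

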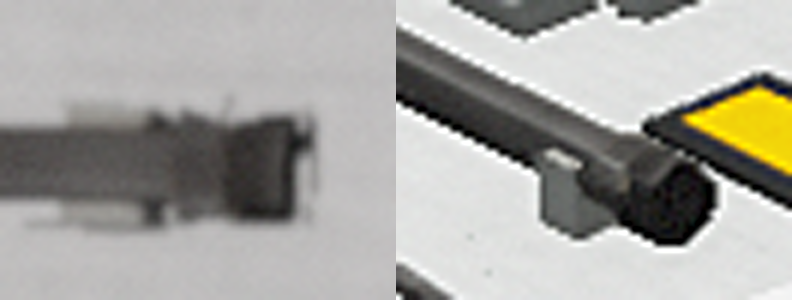

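Gripped. The bar's +x edge is at about x=477, clear of the tape tile with a modest opening. I'll lift and carry.

>>> play_rows(rows=[[[0, 0, 15], [0, 0, 0], 28], [[0, 0, 40], [0, 0, 0], 28], [[0, 0, 45], [0, 0, 0], 28], [[-2, 38, 0], [0, 0, 0.6], 28], [[-3, 39, 0], [0, 0, 0.6], 28], [[-3, 39, 0], [0, 0, 0.5], 28], [[-2, 39, 0], [0, 0, 0.5], 28], [[-2, 39, 0], [0, 0, 0.5], 28], [[-2, 39, 0], [0, 0, 0.5], 28], [[0, 0, 0], [0, 0, 0], 28], [[0, 0, -35], [0, 0, 0], 28], [[0, 0, -25], [0, 0, 0], 28]])

```text
clock: 16.15
position: [0.549, -0.0571, 0.0512]
ee_rot: [1.0, -0.011, 0.0, 0.0]
ft_force: [0.6, -0.3, -1.5]
grip_width: 0.386
```

>>> play_rows(rows=[[[0, 0, 0], [0, 0, 0], 28], [[0, 0, 0], [0, 0, 0], 28]])

```text
clock: 16.4
position: [0.5499, -0.0564, 0.0529]
ee_rot: [1.0, -0.011, 0.001, 0.0]
ft_force: [0.3, 0.5, -1.3]
grip_width: 0.392
```

```bash
python3 st.py;python3 look.py h8 160 190 100 210 160 100
```

```text
16.4 [549.9 -56.4  52.9] yaw -1.28 [ 0.3  0.5 -1.3] 33.5
16.5 [550.1 -56.3  53.1] yaw -1.27 tilt [0.0011 0.0002] [ 0.3  0.4 -1.3] 0.392
```

View pics/z_h8.png

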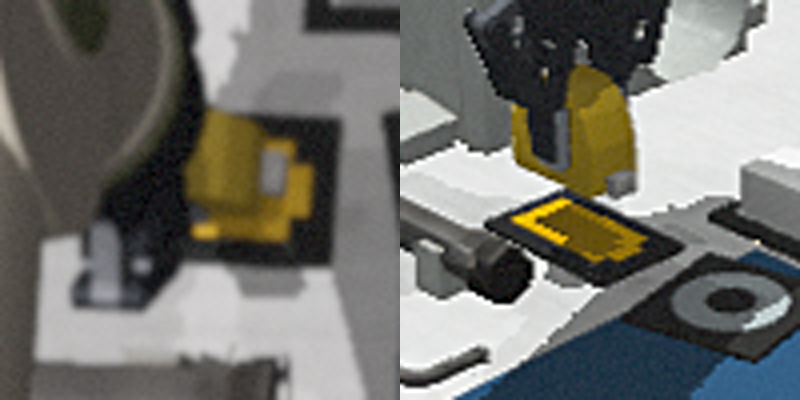

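The tape is over its outline with the hook over the tongue. I'll lower it.

>>> play_rows(rows=[[[-0.5, 0.3, -20], [0, 0, 0], 28], [[0, 0, -10], [0, 0, 0], 28], [[0, 0, -3.5], [0, 0, 0], 28], [[0, 0, 0], [0, 0, 0], 28], [[0, 0, 0], [0, 0, 0], 28]])

```text
clock: 17.12
position: [0.5488, -0.0556, 0.018]
ee_rot: [1.0, -0.011, 0.0, -0.0]
ft_force: [-0.1, 0.2, -1.5]
grip_width: 0.389
```

```bash
python3 st.py;python3 look.py h9 160 190 100 210 160 100
```

```text
17.125 [548.8 -55.6  18. ] yaw -1.24 [-0.1  0.2 -1.5] 33.2
17.225 [548.8 -55.7  18.1] yaw -1.25 tilt [ 0.0001 -0.    ] [ 0.4 -0.  -2.6] 0.395
```

View pics/z_h9.png

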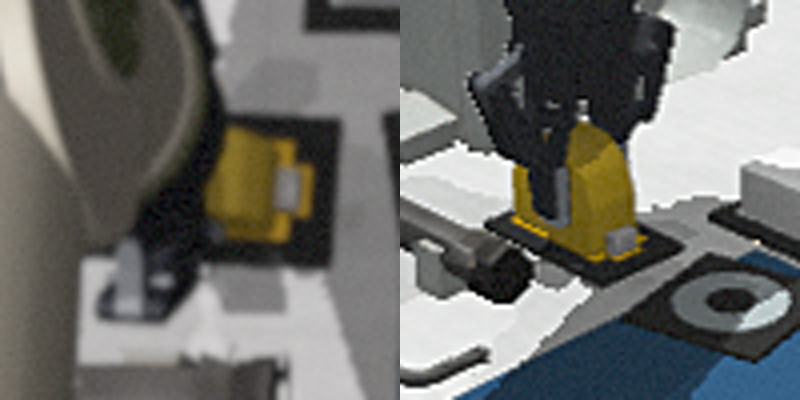

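>>> play_rows(rows=[[[0.3, -0.7, -0.8], [0, 0, 0], 28], [[0, 0, -0.7], [0, 0, 0], 28], [[0, 0, 0], [0, 0, 0], 28]])

```text
clock: 17.6
position: [0.549, -0.0561, 0.0175]
ee_rot: [1.0, -0.011, -0.0, 0.0]
ft_force: [-6.1, 1.1, 11.0]
grip_width: 0.394
```

```bash
python3 st.py
```

```text
17.6 [549.  -56.1  17.5] yaw -1.24 [-6.1  1.1 11. ] 33.6
```

Contact at 11 N. I'll release, lift and move over the flat ring. The vise is close on its +x side and the wedge on its −y side, so I'll use a diagonal jaw axis (yaw −45°).

>>> play_rows(rows=[[[0, 0, 0], [0, 0, 0], 36], [[0, 0, 0], [0, 0, 0], 42], [[0, 0, 0], [0, 0, 0], 48], [[0, 0, 0], [0, 0, 0], 50], [[0, 0, 10], [0, 0, 0], 50], [[0, 0, 50], [0, 0, 0], 50], [[0, 0, 55], [0, 0, 0], 60], [[-4, -39, 0], [0, 0, -4.8], 74], [[-4, -39, 0], [0, 0, -4.9], 74], [[-4, -39, 0], [0, 0, -4.9], 74], [[-4, -39, 0], [0, 0, -4.9], 74], [[-4, -39, 0], [0, 0, -4.9], 74]])

```text
clock: 19.1
position: [0.5286, -0.2538, 0.1317]
ee_rot: [0.974, -0.225, 0.0, -0.0]
ft_force: [1.0, -0.0, 0.3]
grip_width: 0.871
```

>>> play_rows(rows=[[[-4, -39, 0], [0, 0, -4.9], 74], [[-4, -39, 0], [0, 0, -4.9], 74], [[-5, -39, 0], [0, 0, -4.9], 74], [[-4, -40, 0], [0, 0, -4.9], 74], [[0, 0, 0], [0, 0, 0], 74], [[0, 0, 0], [0, 0, 0], 74]])

```text
clock: 19.85
position: [0.512, -0.4084, 0.1312]
ee_rot: [0.923, -0.385, -0.0, -0.0]
ft_force: [0.2, 1.3, -0.7]
grip_width: 0.865
```

```bash
python3 look.py h10 160 190 100 210 160 100; python3 - <<'E'
from h import *
t=cv2.imread("pics/top_h10.png");s=cv2.imread("pics/scene_h10.png")
cv2.imwrite("pics/t10.png",np.hstack([crop(t,176,208,76,57,5),crop(s,225,190,76,57,5)]))
E
```

```text
19.95 [ 512.5 -407.4  131.6] yaw -45.17 tilt [-0.     -0.0004] [ 0.4  0.8 -0.6] 0.87
```

View pics/t10.png

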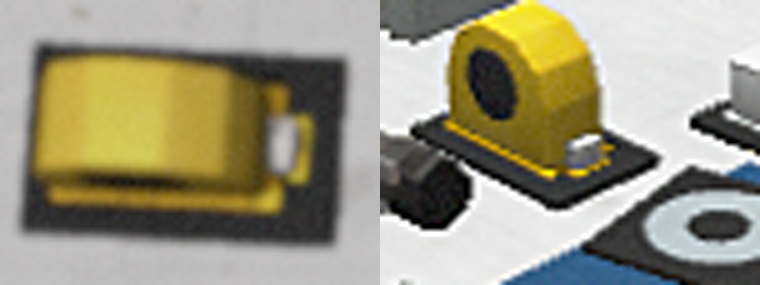

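View pics/scene_h10.png

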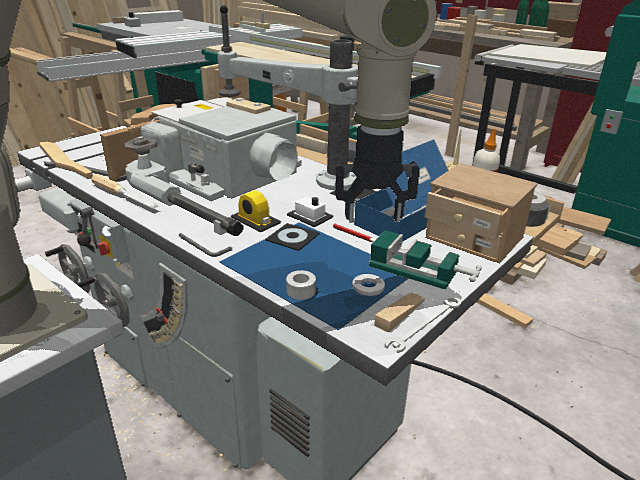

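```bash
python3 - <<'E'
from h import *
t=cv2.imread("pics/top_h10.png");s=cv2.imread("pics/scene_h10.png")
cv2.imwrite("pics/t10a.png",crop(t,178,210,70,50,11));cv2.imwrite("pics/s10a.png",crop(s,230,190,56,42,14))
E
```

```text
(no output)
```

View pics/t10a.png

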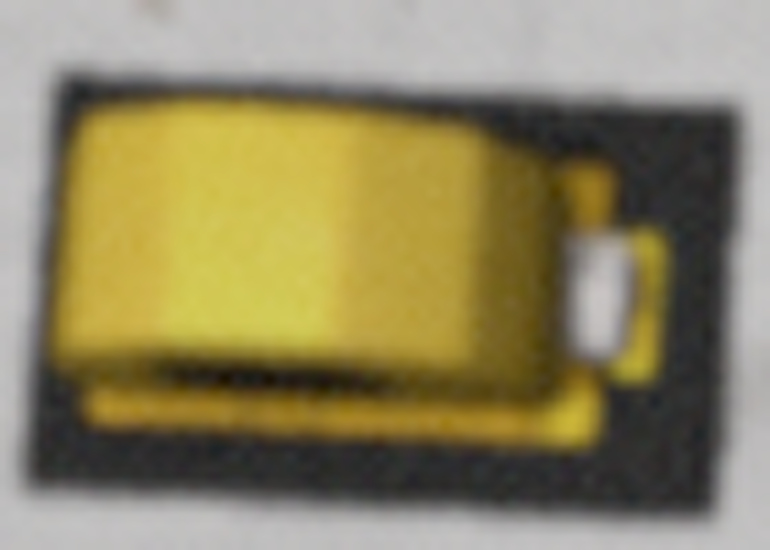

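View pics/s10a.png

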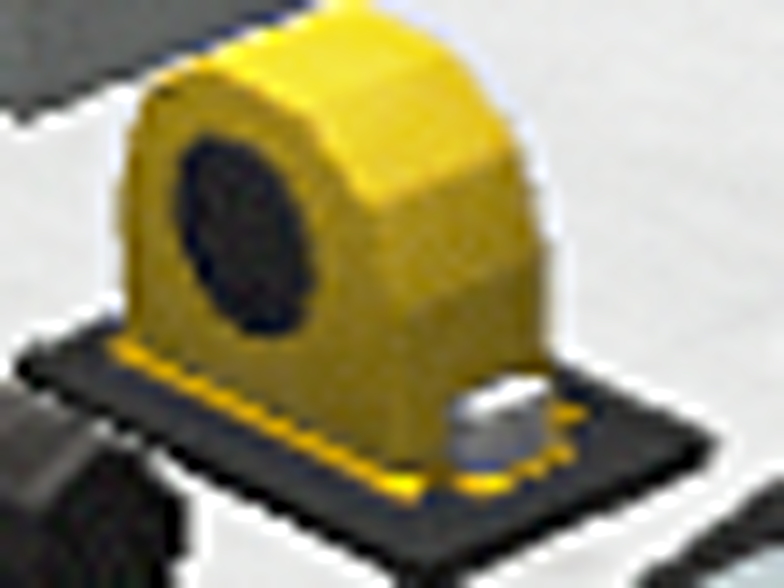

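```bash
python3 - <<'E'
from h import *
t=cv2.imread("pics/top_h10.png");s=cv2.imread("pics/scene_h10.png")
# scene near strip: columns profile of yellowness brightness
g=crop(s,230,190,56,42,14)
for c in(200,250,300,350):
    v=g[:,c].astype(int); m=np.where((v[:,2]>190)&(v[:,0]<90)&(np.arange(588)>350))[0]; print(c,m.min(),m.max(), np.diff([onz("scene",back([[c,r]],230,190,14)[0],.005)[:2]*1e3 for r in(m.max(),m.min())],axis=0).round(1))
# outline now in scene vs initial; tape near bottom edge
P=[onz("scene",back([[c,r]],230,190,14)[0],.005)*1e3 for c,r in((115,360),(420,500),(130,335),(395,468))];print(np.round(P,1))
E
```

```text
200 381 390 [[2.1 2.4]]
250 407 418 [[2.6 2.9]]
300 437 443 [[1.4 1.5]]
350 462 467 [[1.1 1.3]]
[[528.  -19.6   5. ]
 [529.4 -91.6   5. ]
 [535.6 -14.5   5. ]
 [534.  -80.8   5. ]]
```

```bash
python3 - <<'E'
from h import *
for u,v in(((632,300),(504,400)),((632,240),(548,383)),((625,355),(460,412))):
    p,e=tri(back([u],178,210,11)[0],back([v],230,190,14)[0]);print("hook top -y",(p*1e3).round(1),round(e*1e3,1))
for u,v in(((668,308),(530,468)),((668,240),(580,450)),((655,382),(480,490)),((600,440),(420,495)),((85,422),(113,350))):
    p,e=tri(back([u],178,210,11)[0],back([v],230,190,14)[0]);print("outline pts",(p*1e3).round(1),round(e*1e3,1), (onz("top",back([u],178,210,11)[0],.005)*1e3).round(1),(onz("scene",back([v],230,190,14)[0],.005)*1e3).round(1))
p=back([[632,300]],178,210,11)[0]; print([(onz("top",p,z)*1e3).round(1) for z in(.012,.018,.022)])
p=back([[504,400]],230,190,14)[0]; print([(onz("scene",p,z)*1e3).round(1) for z in(.012,.018,.022)])
E
```

```text
hook top -y [546.6 -92.9  16.9] 0.7
hook top -y [555.9 -92.7  16.3] 1.5
hook top -y [538.1 -92.2  17.7] 0.1
outline pts [547.6 -96.5   5.5] 1.7 [547.  -95.8   5. ] [548.8 -96.5   5. ]
outline pts [558.3 -96.2   4.4] 2.7 [557.2 -95.3   5. ] [558.6 -97.9   5. ]
outline pts [536.9 -95.5   5.3] 2.8 [535.9 -94.5   5. ] [538.2 -96.1   5. ]
outline pts [528.9 -88.4   4.9] 5.0 [527.1 -86.7   5. ] [530.5 -90.4   5. ]
outline pts [530.3 -11.7   3.3] 6.0 [527.8 -10.1   5. ] [530.1 -16.6   5. ]
[array([547.1, -91.8,  12. ]), array([546.2, -92.9,  18. ]), array([545.6, -93.6,  22. ])]
[array([553.1, -86.2,  12. ]), array([545.4, -94.7,  18. ]), array([ 540.2, -100.4,   22. ])]
```

The tape's hook end is 2.3–3.3 mm inside the tongue (2 nominal), it is laterally within about 0.5 mm, and the near strip is about 2 mm, so it is good. Now down to the flat ring.

>>> play_rows(rows=[[[0, -0.5, -40], [0, 0, 0], 74], [[0, 0, -40], [0, 0, 0], 74], [[0, 0, -30], [0, 0, 0], 74], [[0, 0, -18], [0, 0, 0], 74], [[0, 0, 0], [0, 0, 0], 74], [[0, 0, 0], [0, 0, 0], 74]])

```text
clock: 20.7
position: [0.5129, -0.4092, 0.0051]
ee_rot: [0.923, -0.385, 0.001, 0.0]
ft_force: [-0.2, -0.5, -0.7]
grip_width: 0.87
```

```bash
python3 look.py h11 340 190 120 330 230 80
```

```text
20.8 [ 512.8 -409.4    5.2] yaw -45.25 tilt [0.0012 0.0003] [-0.4 -1.  -0.2] 0.863
```

View pics/z_h11.png

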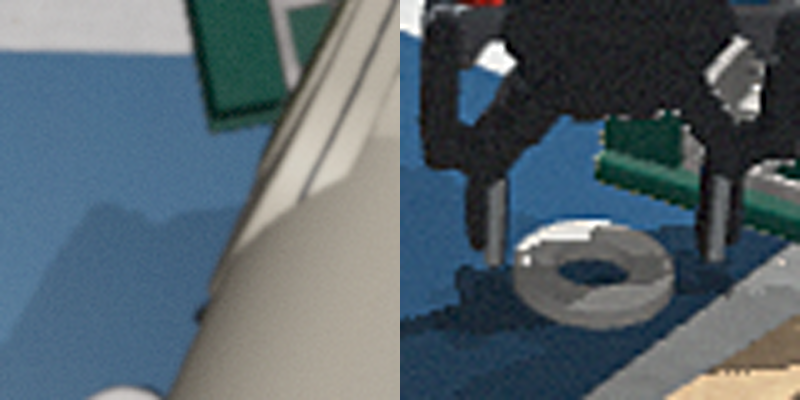

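The fingers straddle the ring and the vise is clear. I'll lower in small steps.

>>> play_rows(rows=[[[0, 0, -4], [0, 0, 0], 70], [[0, 0, -4], [0, 0, 0], 66], [[0, 0, 0], [0, 0, 0], 66], [[0, 0, 0], [0, 0, 0], 66]])

```text
clock: 21.3
position: [0.512, -0.4088, -0.0044]
ee_rot: [0.923, -0.385, -0.0, -0.0]
ft_force: [-0.2, 0.5, -0.3]
grip_width: 0.771
```

```bash
python3 look.py h12 340 190 120 330 230 80
```

```text
21.4 [ 512.1 -408.9   -4.2] yaw -45.25 tilt [0.0001 0.    ] [-0.8  0.9  0.8] 0.769
```

View pics/z_h12.png

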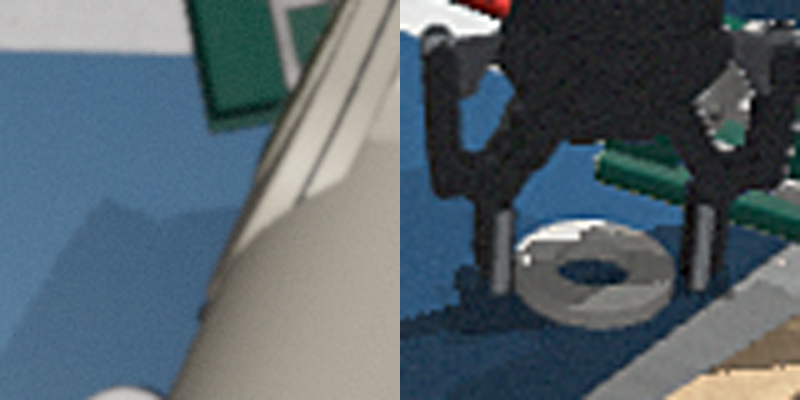

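>>> play_rows(rows=[[[0, 0, 0], [0, 0, 0], 52], [[0, 0, 0], [0, 0, 0], 52], [[0, 0, 0], [0, 0, 0], 52], [[0, 0, 0], [0, 0, 0], 52], [[0, 0, 0], [0, 0, 0], 52]])

```text
clock: 22.02
position: [0.5122, -0.4089, -0.0035]
ee_rot: [0.923, -0.385, 0.0, 0.0]
ft_force: [-1.6, 1.5, 5.4]
grip_width: 0.658
```

```bash
python3 look.py h13 340 190 120 330 230 80
```

```text
22.125 [ 512.1 -408.9   -3.6] yaw -45.25 tilt [0.0002 0.0001] [-3.6  1.5  5.9] 0.661
```

View pics/z_h13.png

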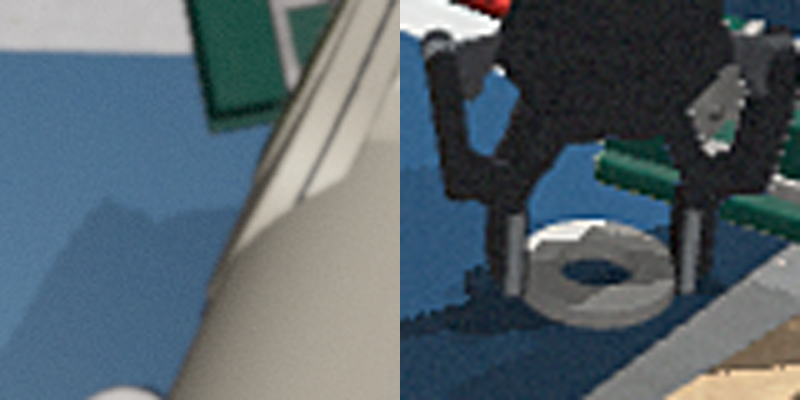

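>>> play_rows(rows=[[[0, 0, 5], [0, 0, 0], 52], [[0, 0, 15], [0, 0, 0], 52], [[0, 0, 20], [0, 0, 0], 52], [[0, 0, 0], [0, 0, 0], 52]], force=60)

```text
clock: 22.62
position: [0.5134, -0.4098, 0.0385]
ee_rot: [0.923, -0.385, 0.002, 0.001]
ft_force: [-0.4, 0.1, -1.3]
grip_width: 0.659
```

```bash
python3 look.py h14 340 190 120 330 190 110
```

```text
22.725 [ 512.1 -409.    36.1] yaw -45.25 tilt [0.0004 0.0002] [-0.5 -0.4 -2.6] 0.655
```

View pics/z_h14.png

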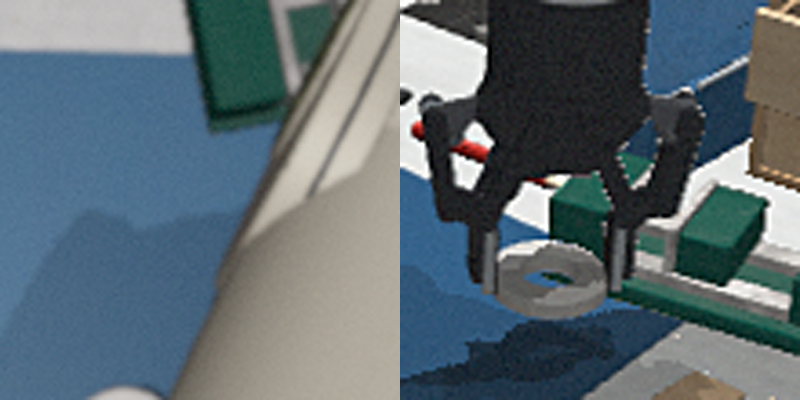

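The ring is held level. I'll carry it to the ring tile and turn the jaws along x on the way.

>>> play_rows(rows=[[[0, 0, 35], [0, 0, 0], 52], [[0, 0, 35], [0, 0, 0], 52], [[5, 34, 0], [0, 0, 6.5], 52], [[5, 34, 0], [0, 0, 6.5], 52], [[5, 34, 0], [0, 0, 6.5], 52], [[5, 34, 0], [0, 0, 6.5], 52], [[5, 33, 0], [0, 0, 6.5], 52], [[6, 33, 0], [0, 0, 6.5], 52], [[6, 33, 0], [0, 0, 6.2], 52], [[0, 0, 0], [0, 0, 0], 52], [[0, 0, -45], [0, 0, 0], 52], [[0, 0, -40], [0, 0, 0], 52]])

```text
clock: 24.22
position: [0.5485, -0.1749, 0.0191]
ee_rot: [1.0, -0.001, -0.0, 0.0]
ft_force: [0.3, -0.6, -1.4]
grip_width: 0.656
```

>>> play_rows(rows=[[[0, 0, 0], [0, 0, 0], 52], [[0, 0, 0], [0, 0, 0], 52]])

```text
clock: 24.48
position: [0.5497, -0.1743, 0.0219]
ee_rot: [1.0, -0.001, 0.001, 0.0]
ft_force: [0.0, 0.7, 0.2]
grip_width: 0.654
```

```bash
python3 look.py h15 220 170 120 240 180 100
```

```text
24.575 [ 550.2 -174.4   22.5] yaw -0.08 tilt [0.0013 0.0005] [ 0.1  0.4 -0.4] 0.655
```

View pics/z_h15.png

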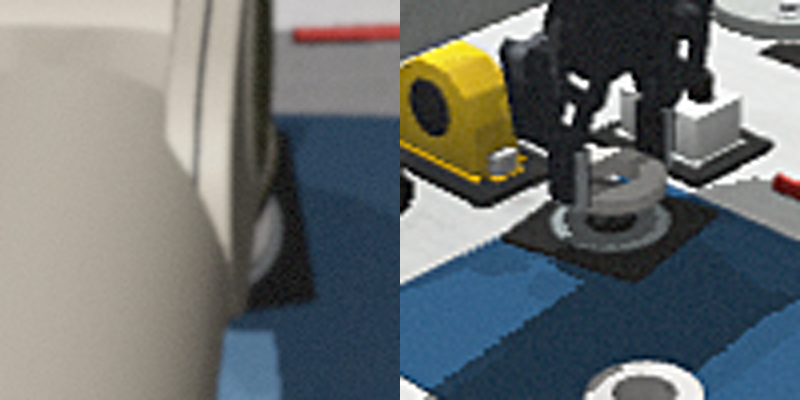

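Aligned. I'll lower to light contact.

>>> play_rows(rows=[[[-0.5, 0, -12], [0, 0, 0], 52], [[0, 0, -6], [0, 0, 0], 52], [[0, 0, -1], [0, 0, 0], 52], [[0, 0, -1], [0, 0, 0], 52], [[0, 0, 0], [0, 0, 0], 52]])

```text
clock: 25.2
position: [0.5483, -0.1741, 0.0025]
ee_rot: [1.0, -0.001, -0.0, 0.001]
ft_force: [-13.5, 2.0, 25.4]
grip_width: 0.657
```

```bash
python3 look.py h16 220 170 120 250 195 80
```

```text
25.3 [ 548.3 -174.     2.5] yaw -0.05 tilt [-0.0004  0.0006] [-12.5   2.1  26.7] 0.659
```

View pics/z_h16.png

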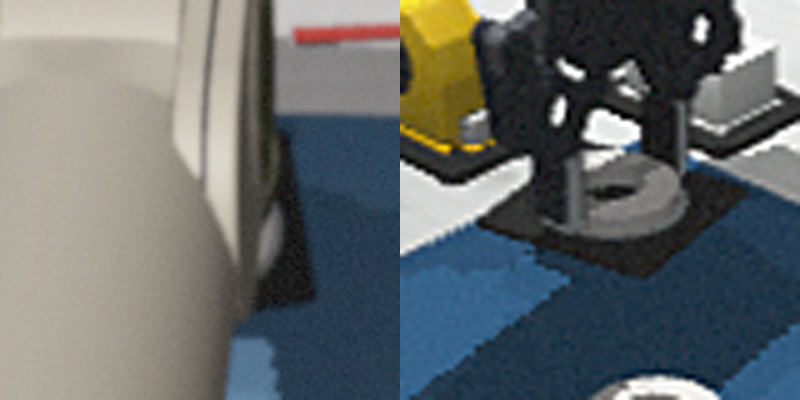

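>>> play_rows(rows=[[[0, 0, 1], [0, 0, 0], 57], [[0, 0, 0], [0, 0, 0], 62], [[0, 0, 0], [0, 0, 0], 68], [[0, 0, 0], [0, 0, 0], 70], [[0, 0, 10], [0, 0, 0], 70], [[0, 0, 50], [0, 0, 0], 70], [[0, 0, 55], [0, 0, 0], 70], [[-33, -38, 0], [0, 0, 0], 70], [[-33, -38, 0], [0, 0, 0], 70], [[-33, -38, 0], [0, 0, 0], 70], [[-34, -38, 0], [0, 0, 0], 70], [[0, 0, 0], [0, 0, 0], 70]])

```text
clock: 26.8
position: [0.4125, -0.3296, 0.1172]
ee_rot: [1.0, -0.004, -0.0, 0.001]
ft_force: [1.1, 0.2, -0.3]
grip_width: 0.821
```

```bash
python3 look.py h17 240 190 90 250 195 80
```

```text
26.9 [ 415.6 -325.9  117.2] yaw -0.09 tilt [0.0004 0.0001] [0.1 0.4 0.6] 0.816
```

View pics/z_h17.png

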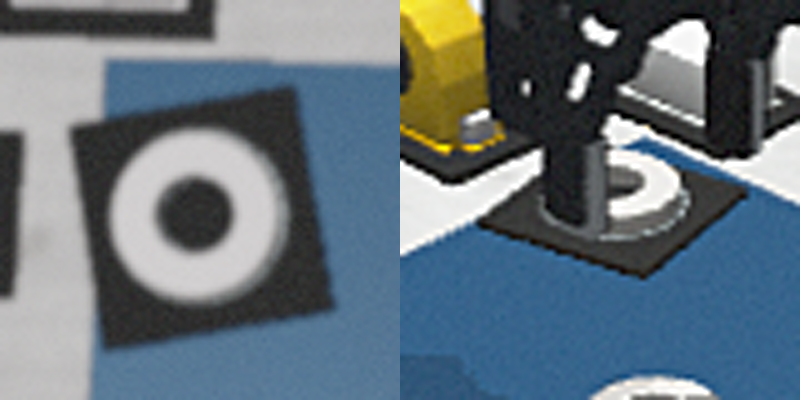

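```bash
python3 - <<'E'
from h import *
t=cv2.imread("pics/top_h17.png")
g=cv2.cvtColor(crop(t,258,208,60,62),cv2.COLOR_BGR2GRAY)
for th in(150,165,180,190):
    m=g>th; cs=[c for c in comps(m,4000) if cv2.pointPolygonTest(c,(210,245),False)>0]
    if not cs: print(th,"none");continue
    h=back(cv2.convexHull(cs[0]),258,208); e=cv2.fitEllipseDirect(h.astype(np.float32).reshape(-1,1,2))
    print(th,np.round(e[0],2),np.round(e[1],1),(onz("top",e[0],.015)*1e3).round(1))
# bore (dark) centre
m=g<110; 
cs=[c for c in comps(m,1000) if cv2.pointPolygonTest(c,(int((284-258+.5)*8),int((238-208+.5)*8)),False)>0]
e=cv2.fitEllipseDirect(back(cs[-1],258,208).astype(np.float32).reshape(-1,1,2));print("bore",np.round(e[0],2),np.round(e[1],1),(onz("top",e[0],.015)*1e3).round(1))
t0=cv2.imread("pics/top1.png");g0=cv2.cvtColor(crop(t0,258,208,60,62),cv2.COLOR_BGR2GRAY)
for th in(120,140,160):
    cs=[c for c in comps((g0>th),4000) if cv2.pointPolygonTest(c,(210,245),False)>0]
    if cs:
        h=back(cv2.convexHull(cs[0]),258,208);e=cv2.fitEllipseDirect(h.astype(np.float32).reshape(-1,1,2));print("outline",th,np.round(e[0],2),np.round(e[1],1),(onz("top",e[0],.005)*1e3).round(1))
E
```

```text
150 [283.56 237.82] [37.  38.3] [ 546.9 -170.9   15. ]
165 [283.39 237.83] [36.3 37.4] [ 546.9 -170.6   15. ]
180 [283.3  237.86] [35.6 36.5] [ 546.8 -170.5   15. ]
190 [283.26 237.86] [35.  35.8] [ 546.8 -170.4   15. ]
bore [287.51 236.48] [63.9 70.5] [ 549.3 -177.2   15. ]
outline 120 [284.33 238.29] [39.3 39.9] [ 547.7 -171.1    5. ]
outline 140 [284.31 238.29] [38.4 39.1] [ 547.7 -171.1    5. ]
outline 160 [284.33 238.33] [37.2 37.9] [ 547.6 -171.1    5. ]
```

The flat ring is (−0.9,+0.6) mm from the outline centre, which is good. Next I'll go down on the tall ring.

>>> play_rows(rows=[[[0, 0, -40], [0, 0, 0], 70], [[0, 0, -40], [0, 0, 0], 70], [[0, 0, -25], [0, 0, 0], 70], [[0, 0, -13], [0, 0, 0], 70], [[0, 0, 0], [0, 0, 0], 70], [[0, 0, 0], [0, 0, 0], 70]])

```text
clock: 27.65
position: [0.4164, -0.3261, -0.0002]
ee_rot: [1.0, -0.0, 0.001, 0.001]
ft_force: [-0.2, 0.2, 0.8]
grip_width: 0.82
```

```bash
python3 look.py h18 240 190 90 260 230 90
```

```text
27.75 [ 4.162e+02 -3.263e+02 -3.000e-01] yaw -0.04 tilt [0.0007 0.0006] [0.2 0.2 0.5] 0.817
```

View pics/z_h18.png

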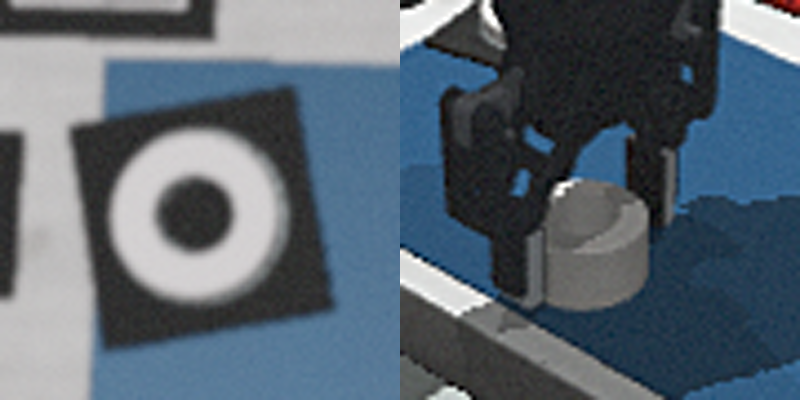

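>>> play_rows(rows=[[[0, 0, 0], [0, 0, 0], 46], [[0, 0, 0], [0, 0, 0], 46], [[0, 0, 0], [0, 0, 0], 46], [[0, 0, 0], [0, 0, 0], 46], [[0, 0, 0], [0, 0, 0], 46]])

```text
clock: 28.38
position: [0.4158, -0.3262, -0.0003]
ee_rot: [1.0, -0.001, 0.0, 0.0]
ft_force: [-2.5, 2.1, 8.8]
grip_width: 0.609
```

```bash
python3 st.py
```

```text
28.375 [ 4.158e+02 -3.262e+02 -3.000e-01] yaw -0.06 [-2.5  2.1  8.8] 52.0
```

>>> play_rows(rows=[[[0, 0, 10], [0, 0, 0], 46], [[0, 0, 40], [0, 0, 0], 46], [[0, 0, 50], [0, 0, 0], 46], [[26, 30, 0], [0, 0, 0], 46], [[26, 30, 0], [0, 0, 0], 46], [[27, 30, 0], [0, 0, 0], 46], [[27, 31, 0], [0, 0, 0], 46], [[27, 31, 0], [0, 0, 0], 46], [[0, 0, 0], [0, 0, 0], 46], [[0, 0, -40], [0, 0, 0], 46], [[0, 0, -25], [0, 0, 0], 46], [[0, 0, 0], [0, 0, 0], 46]])

```text
clock: 29.88
position: [0.5465, -0.1744, 0.0322]
ee_rot: [1.0, -0.001, -0.002, -0.0]
ft_force: [0.2, -0.2, -2.0]
grip_width: 0.609
```

>>> play_rows(rows=[[[0, 0, 0], [0, 0, 0], 46], [[0, 0, 0], [0, 0, 0], 46]])

```text
clock: 30.12
position: [0.5492, -0.1743, 0.0351]
ee_rot: [1.0, -0.001, 0.001, 0.0]
ft_force: [0.5, -0.5, -2.1]
grip_width: 0.606
```

```bash
python3 st.py; python3 look.py h19 240 190 90 250 180 80
```

```text
30.125 [ 549.2 -174.3   35.1] yaw -0.07 [ 0.5 -0.5 -2.1] 51.7
30.225 [ 549.  -174.1   34.7] yaw -0.06 tilt [0.0008 0.0003] [-1.   0.4 -1.5] 0.609
```

View pics/z_h19.png

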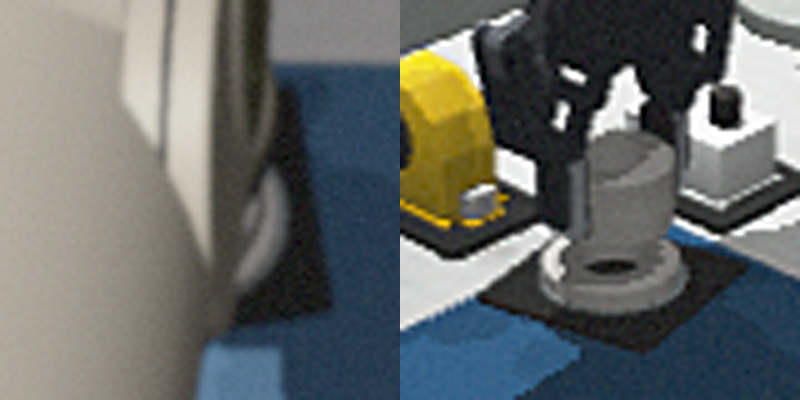

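>>> play_rows(rows=[[[0, 0, -10], [0, 0, 0], 46], [[0, 0, -7.5], [0, 0, 0], 46], [[0, 0, 0], [0, 0, 0], 46], [[0, 0, 0], [0, 0, 0], 46]])

```text
clock: 30.72
position: [0.5483, -0.1738, 0.0158]
ee_rot: [1.0, -0.0, -0.0, -0.0]
ft_force: [-2.2, -0.0, 0.4]
grip_width: 0.613
```

```bash
python3 look.py h20 240 190 90 260 195 60
```

```text
30.825 [ 548.3 -173.8   15.8] yaw -0.05 tilt [-0.0002 -0.0001] [-1.3  0.7 -0.6] 0.608
```

View pics/z_h20.png

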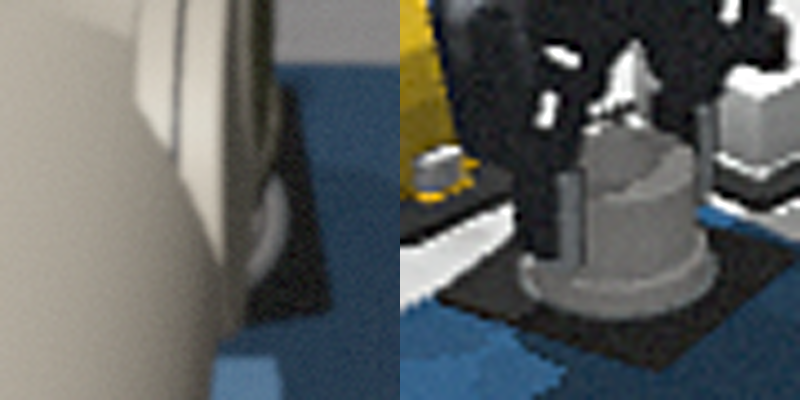

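>>> play_rows(rows=[[[0, 0, -0.7], [0, 0, 0], 46], [[0, 0, 0], [0, 0, 0], 52], [[0, 0, 0], [0, 0, 0], 56], [[0, 0, 0], [0, 0, 0], 60], [[0, 0, 0], [0, 0, 0], 66], [[0, 0, 10], [0, 0, 0], 68], [[0, 0, 50], [0, 0, 0], 68], [[0, 0, 50], [0, 0, 0], 68], [[-20, -40, 10], [0, 0, 0], 68], [[-20, -45, 10], [0, 0, 0], 68], [[-20, -45, 20], [0, 0, 0], 68], [[-20, -45, 20], [0, 0, 0], 68]])

```text
clock: 32.33
position: [0.4677, -0.3501, 0.1869]
ee_rot: [1.0, -0.0, 0.0, 0.0]
ft_force: [0.6, 0.1, -0.1]
grip_width: 0.793
```

>>> play_rows(rows=[[[-20, -45, 20], [0, 0, 0], 68], [[-20, -45, 20], [0, 0, 0], 68], [[-20, -45, 20], [0, 0, 0], 68], [[-20, -45, 20], [0, 0, 0], 68], [[0, 0, 0], [0, 0, 0], 68], [[0, 0, 0], [0, 0, 0], 68]])

```text
clock: 33.08
position: [0.3889, -0.5282, 0.2656]
ee_rot: [1.0, -0.0, 0.0, -0.0]
ft_force: [0.5, 0.5, 0.4]
grip_width: 0.796
```

```bash
python3 look.py h21 170 140 150 220 170 110; python3 - <<'E'
from h import *
t=cv2.imread("pics/top_h21.png");s=cv2.imread("pics/scene_h21.png")
cv2.imwrite("pics/t21.png",np.hstack([crop(t,256,208,60,60,6),crop(s,262,200,60,60,6)]))
E
```

```text
33.175 [ 389.4 -527.4  265.4] yaw 0.08 tilt [ 0.0001 -0.0004] [-0.9  0.7  0.6] 0.793
```

View pics/z_h21.png

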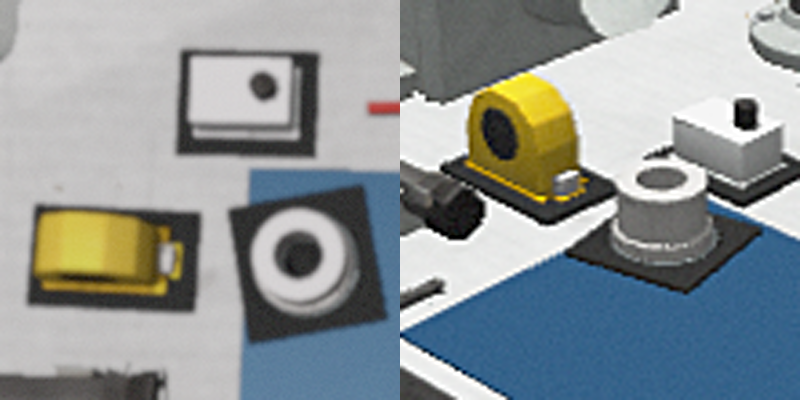

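View pics/t21.png

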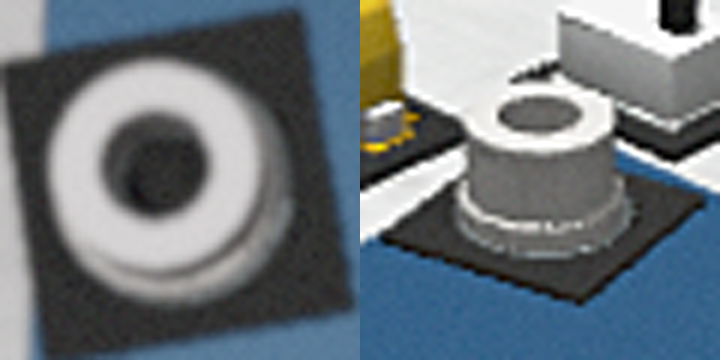

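```bash
python3 - <<'E'
from h import *
t=cv2.imread("pics/top_h21.png")
g=cv2.cvtColor(crop(t,256,208,60,60),cv2.COLOR_BGR2GRAY)
for th in(185,195,205,210):
    cs=[c for c in comps(g>th,3000) if cv2.pointPolygonTest(c,(int(155/6*8),int(165/6*8)),False)>0]
    if cs:
        h=back(cv2.convexHull(cs[0]),256,208);e=cv2.fitEllipseDirect(h.astype(np.float32).reshape(-1,1,2));print(th,np.round(e[0],2),np.round(e[1],1),(onz("top",e[0],.045)*1e3).round(1))
s=cv2.imread("pics/scene_h21.png");g=cv2.cvtColor(crop(s,262,200,60,60),cv2.COLOR_BGR2GRAY)
for th in(190,205,215):
    cs=[c for c in comps(g[:,:340]>th,1500)]
    for c in cs:
        h=back(cv2.convexHull(c),262,200);e=cv2.fitEllipseDirect(h.astype(np.float32).reshape(-1,1,2));print("sc",th,np.round(e[0],2),np.round(e[1],1),(onz("scene",e[0],.045)*1e3).round(1))
# bystanders before/after
a=cv2.imread("pics/top1.png")
for nm,(x,y,w,h) in dict(pencil=(300,168,85,22),wedge=(465,235,40,90),hex=(160,305,95,45)).items():
    d=cv2.absdiff(a,t)[y:y+h,x:x+w];print(nm,"mean",d.mean().round(1),"p99",np.percentile(d,99))
E
```

```text
185 [281.27 235.36] [32.7 34.1] [ 546.3 -170.3   45. ]
195 [281.27 235.28] [32.  33.4] [ 546.4 -170.3   45. ]
205 [281.3  235.24] [31.1 32.1] [ 546.4 -170.4   45. ]
210 [281.32 235.2 ] [30.1 31.1] [ 546.5 -170.4   45. ]
sc 190 [263.71 234.64] [ 7.  37.3] [ 458.9 -182.4   45. ]
sc 190 [286.57 207.81] [32.2 43.3] [ 576.1 -130.9   45. ]
sc 205 [264.86 234.  ] [ 6.8 33.8] [ 462.3 -182.1   45. ]
sc 205 [286.72 207.91] [31.9 42.8] [ 576.  -131.5   45. ]
sc 215 [264.71 234.05] [ 6.8 33.9] [ 461.9 -182.1   45. ]
sc 215 [286.97 208.2 ] [31.4 42.5] [ 575.4 -132.9   45. ]
pencil mean 3.3 p99 7.0
wedge mean 3.9 p99 39.0
hex mean 3.2 p99 7.0
```

The stack is concentric within 0.5 mm and about 1.5 mm from the outline centre. The wedge shows a difference against the first image, so I'll check that.

```bash
python3 - <<'E'
from h import *
a=cv2.imread("pics/top1.png");t=cv2.imread("pics/top_h21.png")
cv2.imwrite("pics/w.png",np.hstack([crop(a,455,220,60,110,5),crop(t,455,220,60,110,5)]))
g=cv2.cvtColor(crop(t,240,160,44,40),cv2.COLOR_BGR2GRAY)
c=back(cv2.convexHull(big(g>205)),240,160);print(rect([onz("top",p,.035) for p in c]))
cv2.imwrite("pics/bt.png",crop(t,232,152,60,50,12))
E
```

```text
(array([ 647.8, -130.1]), array([36.6, 56.4]), 0.93)
```

View pics/w.png

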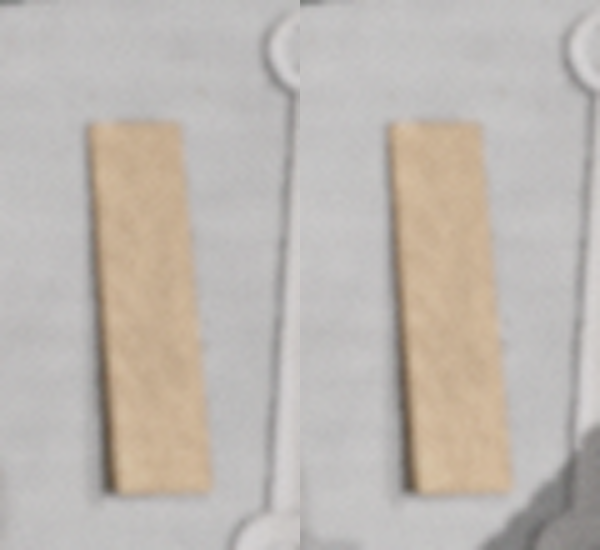

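View pics/bt.png

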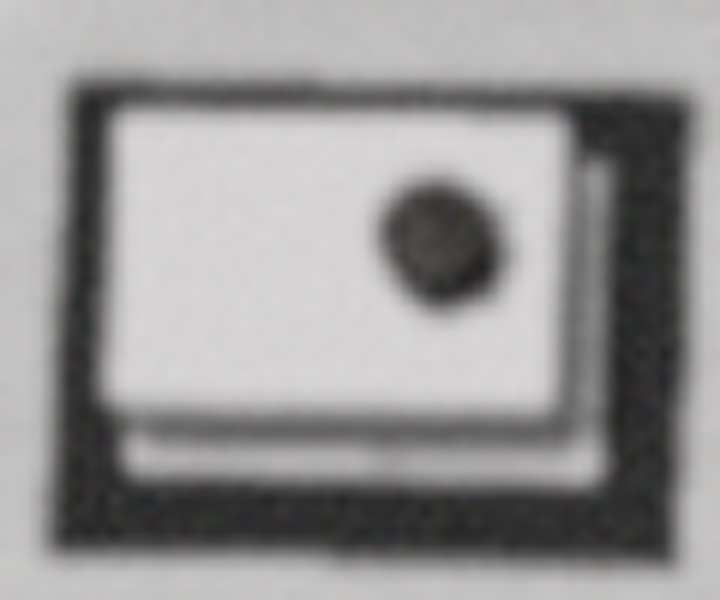

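The wedge is unmoved and the difference there is only the arm's shadow. The block's base edges fall about 2 mm inside the outline, as they should. I'll hand in.

```bash
python3 -c "
from workcell import manip,readout
print(manip.hand_in(), readout.get_obs()['clock'])"
```

```text
the job is handed in; nothing more can be done
the job is handed in; nothing more can be done
```

The set-up kit is laid out on its tiles and handed in at about 33 s, with the gripper open and well clear of everything. The placings were made in this order: block, tape, flat ring, then the tall ring on top of it.

- **Setting block:** my first placing was about 3.4 mm off, so I regrasped and shifted it. It now sits within about 1 mm of its outline centre. Its measured yaw is 0.9° to 1.3°, against 0.2° to 0.3° for the outline, so it may be turned by up to 1°.
- **Tape measure:** it stands on the yellow outline with the hook over the tongue. Sideways it is within about 1 mm. The hook end measured 2.3–3.3 mm inside the tongue's end, where 2 mm is nominal. A rougher reading of the top picture alone disagreed by 1–2 mm.
- **Spindle rings:** the flat ring is about 1.1 mm from the outline centre. The tall ring is concentric with it to about 0.5 mm, which puts it about 1.5 mm from the outline centre.
- **Wedge, hex key and pencil:** the before-and-after pictures show none of them moved; the only difference near the wedge was the arm's shadow.

The two cameras disagreed by about 4 mm in y. I corrected the top camera by about (+1.5, −3) mm, using the fingertips seen by the scene camera and the block as placed.

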